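# Load the jar dryer and start it with the stylus

## Task

Set every washed jar upside down over a peg of the jar dryer, its mouth resting flat on the foot of the peg. Then pick up the stylus and, with its tip, press the sunk reset button (the one left of the display, seen from the robot) fully down for a moment to clear the last batch, and after it the sunk start button (right of the display) fully down for a moment, without forcing them. Finally stand the stylus upright, tip down, fully home in a bore of the wooden tool block, and leave the other things on the desk where they are.

Things in the scene. Friction and masses are not known exactly. Their poses are not given: they have to be found in the camera images.
- jar1: white square plastic jar lying on its side; may be absent (None). Body 38 x 38 mm, 70 mm long, flat closed base; then a round neck 32 mm across, 25 mm long, open mouth of 25 mm bore (body inside 32 mm square, inside depth 91 mm). Origin on the axis at mid-body, 35 mm from the base, 60 mm from the rim; own x points out of the mouth (x straight down = upside down). About 60 g
- jar2: white square plastic jar lying on its side; may be absent (None). Body 38 x 38 mm, 70 mm long, flat closed base; then a round neck 32 mm across, 25 mm long, open mouth of 25 mm bore (body inside 32 mm square, inside depth 91 mm). Origin on the axis at mid-body, 35 mm from the base, 60 mm from the rim; own x points out of the mouth (x straight down = upside down). About 60 g
- jar3: white square plastic jar lying on its side; may be absent (None). Body 38 x 38 mm, 70 mm long, flat closed base; then a round neck 32 mm across, 25 mm long, open mouth of 25 mm bore (body inside 32 mm square, inside depth 91 mm). Origin on the axis at mid-body, 35 mm from the base, 60 mm from the rim; own x points out of the mouth (x straight down = upside down). About 60 g
- dryer: fixed jar dryer: grey housing 130 (own x) x 270 (own y) x 46 mm high, origin on the desk under its middle, own x away from the robot, y to the left, z up. Along its front (x -65 to -21 mm) a flat black strip, top at z 45.5 mm, with a display in the middle and the two sunk buttons; at x +25 mm three steel pegs in a row, 85 mm apart
- peg1 (a point): the left peg's foot: centre of the flat top of its plastic foot (44 mm across, 51.5 mm above the desk), where a jar's mouth rests. The peg rises 64 mm from this point; 15 mm diameter, tapering to 9 mm over the last 16 mm; axes as dryer
- peg2 (a point): the middle peg's foot: centre of the flat top of its plastic foot (44 mm across, 51.5 mm above the desk), where a jar's mouth rests. The peg rises 64 mm from this point; 15 mm diameter, tapering to 9 mm over the last 16 mm; axes as dryer
- peg3 (a point): the right peg's foot: centre of the flat top of its plastic foot (44 mm across, 51.5 mm above the desk), where a jar's mouth rests. The peg rises 64 mm from this point; 15 mm diameter, tapering to 9 mm over the last 16 mm; axes as dryer
- reset_button (a joint): travel of the reset button (left of the display), m: 0 = up, 0.005 = fully down (pressed counts from 0.0038). A spring holds it up: about 1.8 N starts it, 4.8 N holds it fully down; it springs back when let go
- reset_button_face (a point): centre of the top of the reset button's round 11 mm cap; at rest it lies 6 mm below the strip's surface in a vertical bore of 14 mm diameter, and moves down with the button. Fingers do not fit in
- start_button (a joint): travel of the start button (right of the display), m: 0 = up, 0.005 = fully down (pressed counts from 0.0038). A spring holds it up: about 1.8 N starts it, 4.8 N holds it fully down; it springs back when let go
- start_button_face (a point): centre of the top of the start button's round 11 mm cap; at rest it lies 6 mm below the strip's surface in a vertical bore of 14 mm diameter, and moves down with the button. Fingers do not fit in
- stylus: stylus lying on the desk: square wooden handle 20 x 20 x 100 mm, then a brass ferrule 15 mm across and 9 mm long, then a steel rod 7 mm across and 55 mm long. Origin in the middle of the handle (50 mm from its butt end, 114 mm from the tip); own x axis points to the tip. About 50 g
- stylus_tip (a point): tip of the stylus rod, on its axis
- tool_block: fixed wooden tool block 56 (own x) x 130 (own y) x 70 mm high, three empty vertical bores in its top along own y, 42 mm apart; origin on the desk under its middle
- bore1 (a point): mouth of the tool block's bore at own y +42 mm, 70 mm above the desk: round, 18 mm diameter, 66 mm deep, edge chamfered 2 mm. Rod and ferrule go in, the handle's shoulder comes to sit on the block's top (stylus origin 50 mm above this point)
- bore2 (a point): mouth of the tool block's bore in the middle, 70 mm above the desk: round, 18 mm diameter, 66 mm deep, edge chamfered 2 mm. Rod and ferrule go in, the handle's shoulder comes to sit on the block's top (stylus origin 50 mm above this point)
- bore3 (a point): mouth of the tool block's bore at own y -42 mm, 70 mm above the desk: round, 18 mm diameter, 66 mm deep, edge chamfered 2 mm. Rod and ferrule go in, the handle's shoulder comes to sit on the block's top (stylus origin 50 mm above this point)
- mat: fixed black ribbed draining mat 160 x 290 x 3 mm (rib tops about 4 mm) that the jars lie on, origin on the desk under its middle. Furniture round the desk, for the wrist: microscope beyond world x 0.72 at y 0.10 to 0.42 (eyepieces 0.39 m high), bookshelf edge at y 0.58 (0.3 m high), tall cabinet beyond x 0.85 at y below -0.2
- dropper_bottle: bystander: amber dropper bottle 33 mm across, 100 mm high, origin under its middle
- label_cards: bystander: small bundle of label cards 40 x 57 x 10 mm, origin under its middle
- loupe: bystander: folding loupe 26 x 67 x 16 mm, origin under its middle
- pinning_block: bystander: stepped wooden block 32 x 78 x 36 mm, origin under its middle
- forceps_fine: bystander: fine forceps 13 x 120 x 9 mm, origin under its middle

How it is judged:
On the way, in this order (a step that is already met when the one before it is completed fails the run):
1. every jar present stands upside down on a peg, let go (angle between each of jar1, jar2, jar3's own x axis and vertical above 3 rad and contact force between each of jar1, jar2, jar3 and the fingers below 0.5 N and ((horizontal distance between jar1 and peg1 below 0.01 m and z of jar1 in the frame of peg1 below 0.064 m) or (horizontal distance between jar1 and peg2 below 0.01 m and z of jar1 in the frame of peg2 below 0.064 m) or (horizontal distance between jar1 and peg3 below 0.01 m and z of jar1 in the frame of peg3 below 0.064 m)) and ((horizontal distance between jar2 and peg1 below 0.01 m and z of jar2 in the frame of peg1 below 0.064 m) or (horizontal distance between jar2 and peg2 below 0.01 m and z of jar2 in the frame of peg2 below 0.064 m) or (horizontal distance between jar2 and peg3 below 0.01 m and z of jar2 in the frame of peg3 below 0.064 m)) and ((horizontal distance between jar3 and peg1 below 0.01 m and z of jar3 in the frame of peg1 below 0.064 m) or (horizontal distance between jar3 and peg2 below 0.01 m and z of jar3 in the frame of peg2 below 0.064 m) or (horizontal distance between jar3 and peg3 below 0.01 m and z of jar3 in the frame of peg3 below 0.064 m))), for 0.3 s.
2. the stylus holds the reset button down (value of joint reset_button above 0.0038 m and contact force between stylus and reset_button above 0.5 N), for 0.2 s.
3. the stylus holds the start button down (value of joint start_button above 0.0038 m and contact force between stylus and start_button above 0.5 N), for 0.2 s.
At the end, for the whole second after the job is handed in: Each jar present is upside down on a peg (within 8 deg of plumb, its middle within 10 mm of the peg axis, mouth within 4 mm of the foot); the stylus stands tip down in a bore of the block (11 deg, 8 mm, handle within 10 mm of seated); buttons are up; all released and at rest (all of step 1 and angle between stylus's own x axis and vertical above 2.95 rad and ((horizontal distance between stylus and bore1 below 0.008 m and z of stylus in the frame of bore1 below 0.06 m) or (horizontal distance between stylus and bore2 below 0.008 m and z of stylus in the frame of bore2 below 0.06 m) or (horizontal distance between stylus and bore3 below 0.008 m and z of stylus in the frame of bore3 below 0.06 m)) and linear speed of each of stylus, jar1, jar2, jar3 below 0.03 m/s and value of joint each of reset_button, start_button below 0.001 m); the robot touches nothing.
It fails at once if a button is forced (over 25 N) (contact force between any of reset_button, start_button and anything else above 25 N).
It fails at once if a bystander (dropper bottle, label cards, loupe, pinning block, forceps) is shifted more than 40 mm (distance of any of dropper_bottle, label_cards, loupe, pinning_block, forceps_fine from where it was at the start of the episode above 0.04 m).
Of jar1, jar2, jar3 only 2 to 3 are there at a start; the rules pass over those that are not, and their reading is None.
At some moment in a run one of jar1, jar2, jar3, stylus may be knocked a few centimetres aside while the robot is not near it.
Once in a run the grip may slacken for a moment while it holds something.
It also fails if it takes over 208 s, if anything falls off the work surface, if the arm or the gripper's body presses on something with over 40 N, if the wrist force passes 120 N, or if a joint passes its speed limit or range.

## Robot

A 6-joint arm with a two-finger parallel gripper is mounted at the origin on a cart in front of the work surface, level with it; the furniture and walls round the work are solid. World frame = base frame: x ahead of the robot, y to its left, z up, the work surface at z = 0. Lengths are in m, angles in rad, forces in N, time in s.
With the tool pointing down it reaches from about 0.225 to 0.875 m from the base axis. Payload 3.4 kg.
Tool frame: the origin (TCP) lies at the very end of the fingers, on their centre line; the grasp point (between the pads) lies 19 mm behind it; z points along the fingers, y is the direction in which the jaws open and shut (so a half turn about z gives the same grasp; the last joint's range is limited). The gripper opens to 85 mm and grips with 20 to 120 N. Pads are 22 mm wide; open, the fingers measure 114 mm over their backs; the gripper's body (76 mm by 85 mm) begins 54 mm behind the grasp point. The pads swing forward as they close: fully open they stand 13 mm farther back than shut.
Start: joints at [-1.316, 0.276, 1.505, -0, 1.361, -0.121], TCP at [0.211, -0.535, 0.231] pointing down, gripper open.
Joint ranges: [-2.89, 2.89], [-0.75, 2.08], [0.22, 2.7], [-1.18, 4.32], [0.11, 2.71], [-2.7, 2.7]. Speed limits (rad/s): [2.57, 2.57, 3.14, 3.14, 3.14, 3.14].

## Interface

Orientations are given as a unit quaternion [w, x, y, z].
In Python, from rig import get_state, get_image, calibration, sign_off gives the robot as it stands. The module is installed in compiled form; this text tells all that it offers.
- The arm moves only by the tool drive_tool, never from a script. Its argument "targets" is one flat list of numbers, 7 for each row, row after row: the turn, a rotation vector about the tool's x, y, z in degrees, then the shift along the tool's x, y, z in mm, then the opening, from 0 (shut) to 1 (fully open). In form: [wx, wy, wz, tx, ty, tz, fingers, wx, wy, wz, tx, ty, tz, fingers, ...]. A call has 1 to 12 rows; each row shifts and turns the commanded pose from where the row before left it, along the tool's axes as they then stand; what a row does not reach is not made up. A row lasts 1/8 s, in which the tool goes at most 62.5 mm and 10.7 degrees, less where a joint would pass 70% of its speed; a pose out of reach is approached as far as the arm can. A call is refused whole if a number of a shift passes 62.5 or a number of a turn 10.7, either way. A call with a gripper value outside its range is refused whole. The fingers move at their own pace and stop on an object; "grip_force" is the grip in N (left out, the last holds). Time passes only in rows, so rows that do not move let the fingers close. It gives the time, the measured TCP pose, the force and the opening at its end, in the units of the state.
- get_state(): the state, without advancing time (a new reading comes with each control period).
- get_image(name): name is "side" or "top" or "wrist"; returns the picture (480x640x3 uint8, red, green, blue); there is no depth.
- calibration(name): a dict with "mtx" (3x3 intrinsics, pixels), "world_to_cam" (4x4, takes a point from world to camera coordinates); the wrist camera has in their place "hand_eye" (4x4, takes a point from camera to tool coordinates, whose origin is the TCP and whose axes are the flange's). Camera axes: x right, y down, z forward; pixel columns grow to the right and rows downward; lengths in m; the calibration is good to about 2 mm. A picture is of the moment at which its call begins: read the wrist's pose just before it. calibration takes no time and is no camera call.
- sign_off(): hands the job in, once; it reports no verdict.
The state is a dict: "clock": time; "qpos": joint angles; "qd": joint speeds; "effort": joint torques, N m; "position": TCP position; "ee_rot": TCP orientation; "contact_force": force on the tool from outside, world axes, zero at the start; "moment": the same for the moment, N m; "width": finger opening in m.
Only numpy, scipy, OpenCV 4.12 (cv2) and the standard library are available. Lean on these libraries where they do the work, as an engineer would, in place of code of your own. Each camera call takes 0.05 s, during which the arm holds its last target.

## Working session

There is one attempt and no reset: what is moved stays moved. The work goes in short steps, Python scripts to look and compute and a tool call to move; the robot and the scene stay as the last step left them, time stands still between calls to the robot, and variables do not carry over. Pictures are saved under pics/ and viewed, and the job is handed in when it is done.

Besides the shell and the picture viewer there is one more tool, called after ">>>" in YAML: its name, and indented under it one key for each argument. drive_tool: Moves the arm, as the interface text tells. Its arguments: {"type":"object","properties":{"targets":{"type":"array"},"grip_force":{"type":"number"}},"required":["targets"]}

```bash
mkdir -p pics
python3 - <<'E'
from rig import *
import cv2,numpy as np
print(get_state())
for n in ["side","top","wrist"]:
    im=get_image(n); cv2.imwrite(f"pics/{n}0.png",im[:,:,::-1]); print(n,calibration(n))
E
```

```text
{'clock': 0.0, 'qpos': array([-1.31600634e+00,  2.76622507e-01,  1.50615151e+00, -3.23848192e-06,
        1.36069197e+00, -1.21019078e-01]), 'qd': array([ 1.13998925e-04,  9.17517334e-05, -1.14532131e-03,  7.56242639e-05,
        5.42747672e-04, -3.71104565e-04]), 'effort': array([-1.19083281e-03, -4.16774690e+01, -2.45804554e+01, -4.86177178e-04,
        1.10527565e-02, -3.27145180e-06]), 'position': array([ 0.21088796, -0.53435841,  0.2304167 ]), 'ee_rot': array([-9.34466366e-04,  9.82397333e-01,  1.86800973e-01, -6.41824411e-05]), 'contact_force': array([-0.61196978, -0.16993414,  0.15681973]), 'moment': array([-0.01048539, -0.04255629,  0.00923905]), 'width': 0.0851285343911045}
side {'mtx': array([[594.22744655,   0.        , 321.02022923],
       [  0.        , 594.22744655, 229.93051844],
       [  0.        ,   0.        ,   1.        ]]), 'world_to_cam': array([[ 9.98075819e-01, -6.20044301e-02,  3.32554269e-04,
        -5.41740564e-01],
       [-2.58524398e-02, -4.21005699e-01, -9.06689502e-01,
         7.91563377e-02],
       [ 5.63587731e-02,  9.04936270e-01, -4.21798574e
[... 369 characters left out ...]
[-0.99643185,  0.02177641, -0.08154363,  0.57770486],
       [ 0.08226856,  0.03477591, -0.99600327,  1.02378121],
       [ 0.        ,  0.        ,  0.        ,  1.        ]])}
wrist {'mtx': array([[379.18099234,   0.        , 322.73126537],
       [  0.        , 379.18099234, 233.7505219 ],
       [  0.        ,   0.        ,   1.        ]]), 'hand_eye': array([[-3.40502309e-04, -9.51550940e-01, -3.07490965e-01,
         7.85940205e-02],
       [ 9.99999936e-01, -3.57714824e-04, -3.85084189e-07,
         5.43850960e-04],
       [-1.09627649e-04, -3.07490945e-01,  9.51551001e-01,
        -1.41057258e-01],
       [ 0.00000000e+00,  0.00000000e+00,  0.00000000e+00,
         1.00000000e+00]])}
```

View pics/top0.png

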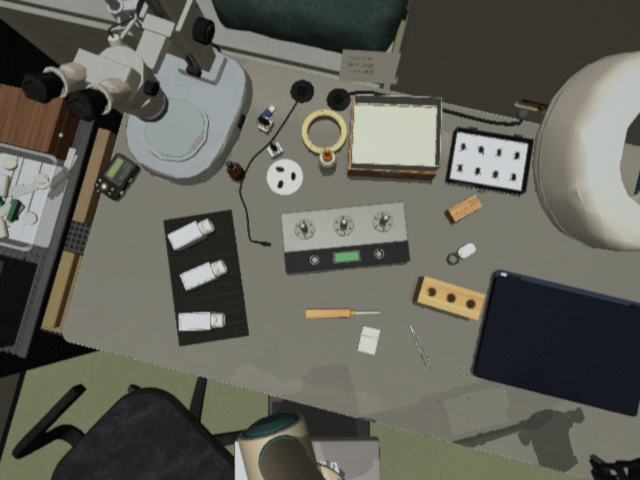

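View pics/side0.png

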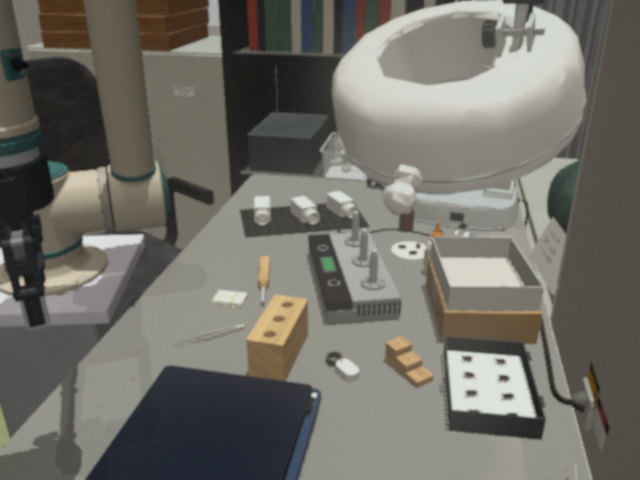

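View pics/wrist0.png

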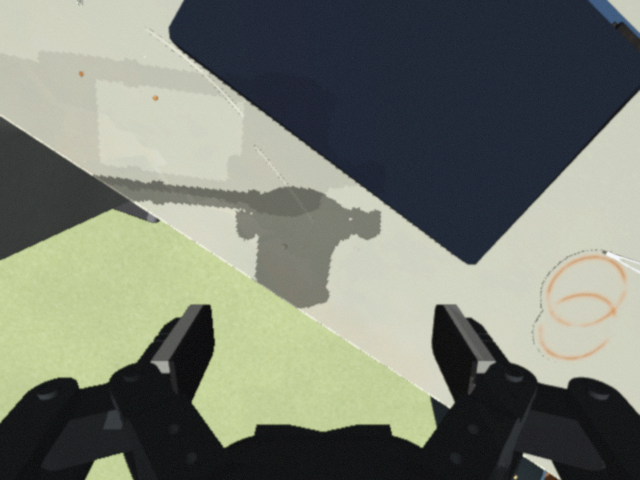

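```bash
cat > h.py <<'E'
import cv2,numpy as np
from rig import *
from scipy.spatial.transform import Rotation as R
def rot(q): return R.from_quat([q[1],q[2],q[3],q[0]])
def cam(name,state=None):
    c=calibration(name); K=c["mtx"]
    if name=="wrist":
        T=np.eye(4);T[:3,:3]=rot(state["ee_rot"]).as_matrix();T[:3,3]=state["position"]
        return K,np.linalg.inv(T@c["hand_eye"])
    return K,c["world_to_cam"]
def plane(px,z,KW):
    K,W=KW;u,v=px;d=W[:3,:3].T@np.linalg.inv(K)@[u,v,1];o=-W[:3,:3].T@W[:3,3]
    return o+d*(z-o[2])/d[2]
def proj(p,KW):
    K,W=KW;c=K@(W[:3,:3]@np.array(p)+W[:3,3]);return c[:2]/c[2]
def crop(im,x0,y0,x1,y1,s,name):
    c=cv2.resize(im[y0:y1,x0:x1,::-1],None,fx=s,fy=s,interpolation=cv2.INTER_CUBIC)
    cv2.imwrite("pics/"+name,c)
E
python3 - <<'E'
from h import *
im=cv2.imread("pics/top0.png")[:,:,::-1]
crop(im,155,200,255,350,4,"tj.png")
crop(im,270,190,430,290,5,"td.png")
crop(im,290,260,500,380,3.8,"ts.png")
E
```

```text
(no output)
```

View pics/tj.png

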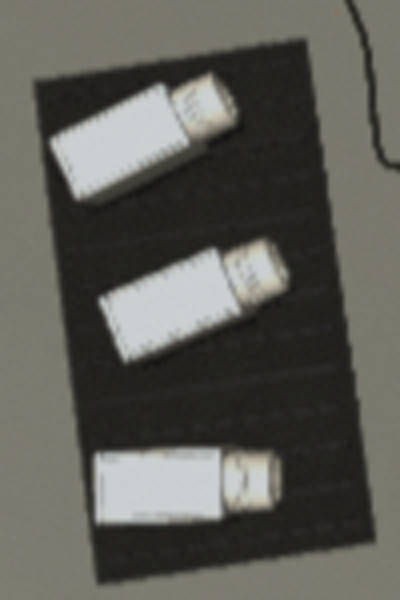

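View pics/td.png

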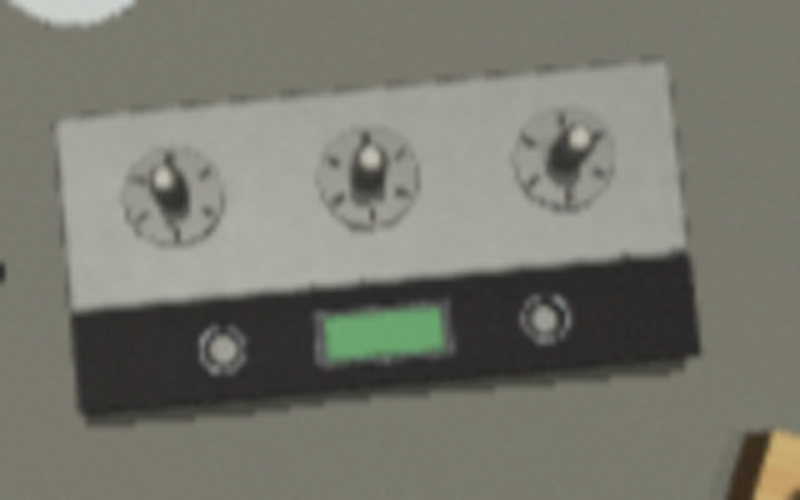

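View pics/ts.png

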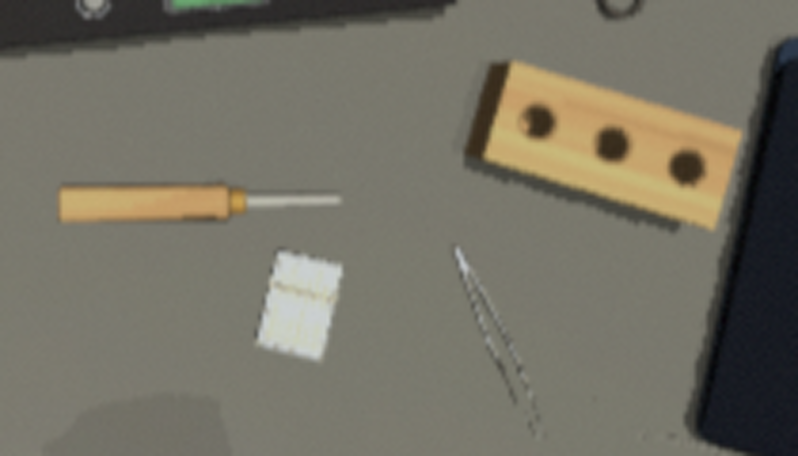

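Run:
```python
from h import *
K=cam("top")
np.set_printoptions(precision=4,suppress=True)
def c(u,v,s,ox,oy,z): return plane((ox+u/s,oy+v/s),z,K)
for n,P,t in [("A",[(50,140),(163,85),(190,133),(82,200)],(230,97)),("B",[(100,297),(218,248),(240,305),(125,362)],(280,265)),("C",[(95,452),(220,448),(221,520),(95,524)],(281,481))]:
    Q=np.array([c(u,v,4,155,200,.042) for u,v in P]); m=Q.mean(0)
    print(n,m,"len",np.linalg.norm(Q[0]-Q[1]),np.linalg.norm(Q[3]-Q[2]),"w",np.linalg.norm(Q[0]-Q[3]),np.linalg.norm(Q[1]-Q[2]),"ax",(lambda d:np.degrees(np.arctan2(d[1],d[0])))(Q[1]+Q[2]-Q[0]-Q[3]), c(*t,4,155,200,.023))
F=[c(u,v,5,270,190,.0515) for u,v in [(173,197),(367,179),(563,160)]]
print("feet",F,np.linalg.norm(F[0]-F[1]),np.linalg.norm(F[1]-F[2]))
Bt=[c(u,v,5,270,190,.0395) for u,v in [(222,349),(545,319)]];print("btn",Bt)
H=[c(u,v,3.8,290,260,.07) for u,v in [(538,121),(612,144),(686,167)]];print("bores",H,np.linalg.norm(H[0]-H[1]),np.linalg.norm(H[1]-H[2]))
S=[c(u,v,3.8,290,260,z) for u,v,z in [(60,204,.02),(229,202,.02),(340,200,.01)]];print("sty",S,np.linalg.norm(S[0]-S[1]),np.linalg.norm(S[1]-S[2]))
```

```text
A [0.6043 0.2569 0.042 ] len 0.06940238330235884 0.0698384151138643 w 0.03819524804548658 0.030960098719144773 ax -62.18696914519474 [0.629  0.2014 0.023 ]
B [0.5137 0.2291 0.042 ] len 0.0700899940775204 0.07007981262246052 w 0.03838795319197439 0.03368805105870423 ax -66.70671820426091 [0.534  0.1733 0.023 ]
C [0.4146 0.236  0.042 ] len 0.06869895672924722 0.06903276343063715 w 0.03877351130746141 0.03870163739984213 ax -89.12488753186157 [0.4148 0.173  0.023 ]
feet [array([ 0.6092, -0.0076,  0.0515]), array([ 0.6151, -0.0918,  0.0515]), array([ 0.6214, -0.1765,  0.0515])] 0.08440621699520677 0.0849036448659662
btn [array([ 0.5434, -0.0272,  0.0395]), array([ 0.5536, -0.1679,  0.0395])]
bores [array([ 0.4699, -0.272 ,  0.07  ]), array([ 0.4567, -0.3117,  0.07  ]), array([ 0.4435, -0.3512,  0.07  ])] 0.04186536105935402 0.0416554071093329
sty [array([ 0.426 , -0.0051,  0.02  ]), array([ 0.4256, -0.103 ,  0.02  ]), array([ 0.425 , -0.1678,  0.01  ])] 0.09784218740507768 0.0655706752938034
```

```bash
cat >> h.py <<'E'
def mk(h,lean=0,):
    "tool pointing down, tool x at heading h deg; then turned about tool y by lean deg (positive: z_t leans to +x_t... see print)"
    h=np.radians(h); x=np.array([np.cos(h),np.sin(h),0]);z=np.array([0,0,-1.]);y=np.cross(z,x)
    return R.from_matrix(np.c_[x,y,z])*R.from_euler('y',lean,degrees=True)
def plan(p1,R1,N=None,st=None,cmd=None,fing=1,rnd=1):
    if cmd is None:
        s=st or get_state(); p0,R0=np.array(s["position"]),rot(s["ee_rot"])
    else: p0,R0=cmd
    D=R0.inv()*R1; w=D.as_rotvec(); p=R0.inv().apply(np.array(p1)-p0)
    if N is None:
        N=max(1,int(np.ceil(max(np.degrees(np.linalg.norm(w))/10,np.linalg.norm(p)/.058))))
    while True:
        M=sum(R.from_rotvec(w*k/N).as_matrix() for k in range(N)); t=np.linalg.solve(M,p)*1000
        if np.linalg.norm(t)<62: break
        N+=1
    wr=np.round(np.degrees(w/N),2);tr=np.round(t,rnd)
    # result
    pp,RR=p0.copy(),R0
    path=[]
    for k in range(N):
        pp=pp+RR.apply(tr/1000); RR=RR*R.from_rotvec(np.radians(wr)); path.append(pp.copy())
    print(N,"rows of",[float(a)+0 for a in (*wr,*tr)]+[fing],"-> end",pp.round(4),"minz",round(min(q[2] for q in path),3))
    return pp,RR
def rec():
    import json
    s=get_state();open("kin.jsonl","a").write(json.dumps({k:np.array(s[k]).tolist() for k in("qpos","position","ee_rot")})+"\n");return s
E
python3 - <<'E'
from h import *
s=rec()
c=plan([.38,.0,.30],mk(21.5),st=s)
c=plan([.40,.20,.26],mk(91),cmd=c)
c=plan([.40,.24,.26],mk(91,20),cmd=c)
c=plan([.40,.24,.20],mk(91,-25),cmd=c)
E
```

```text
10 rows of [-0.01, 0.0, 0.0, 35.3, -43.5, -6.9, 1] -> end [ 0.3797 -0.0004  0.3   ] minz 0.238
7 rows of [0.0, 0.0, -9.92, 25.7, -16.6, 5.7, 1] -> end [0.4002 0.2001 0.26  ] minz 0.26
3 rows of [0.01, 6.67, -0.01, 13.3, 0.1, 1.5, 1] -> end [0.3999 0.2401 0.2602] minz 0.258
5 rows of [0.0, -9.0, 0.0, -0.4, 0.0, 12.3, 1] -> end [0.3999 0.2402 0.2001] minz 0.2
```

>>> drive_tool:
  targets: [0,0,0,35.3,-43.5,-6.9,1,0,0,0,35.3,-43.5,-6.9,1,0,0,0,35.3,-43.5,-6.9,1,0,0,0,35.3,-43.5,-6.9,1,0,0,0,35.3,-43.5,-6.9,1,0,0,0,35.3,-43.5,-6.9,1,0,0,0,35.3,-43.5,-6.9,1,0,0,0,35.3,-43.5,-6.9,1,0,0,0,35.3,-43.5,-6.9,1,0,0,0,35.3,-43.5,-6.9,1]

```text
clock: 1.4
position: [0.3799, 0.0011, 0.3006]
ee_rot: [0.0, 0.982, 0.187, 0.0]
contact_force: [1.7, -1.0, 0.5]
width: 0.0856
```

```bash
python3 -c "
from h import *
print(rec())"
```

```text
{'clock': 1.4, 'qpos': array([-1.80635166e-01, -6.40235006e-02,  1.73000600e+00, -2.65152153e-04,
        1.47474562e+00,  1.01446984e+00]), 'qd': array([ 1.22291734,  0.15964961, -0.27724033, -0.00394886,  0.10726145,
        1.20802873]), 'effort': array([ -5.54122657, -24.21460927, -23.99743259,   0.11510018,
         0.3248023 ,  -1.0017198 ]), 'position': array([0.37985439, 0.00107882, 0.30056104]), 'ee_rot': array([2.78813389e-04, 9.82406358e-01, 1.86755305e-01, 3.55714107e-04]), 'contact_force': array([ 1.67862212, -1.04318145,  0.47000344]), 'moment': array([-0.04779146, -0.08231694, -0.00289471]), 'width': 0.08563313474018869}
```

>>> drive_tool:
  targets: [0,0,-9.92,25.7,-16.6,5.7,1,0,0,-9.92,25.7,-16.6,5.7,1,0,0,-9.92,25.7,-16.6,5.7,1,0,0,-9.92,25.7,-16.6,5.7,1,0,0,-9.92,25.7,-16.6,5.7,1,0,0,-9.92,25.7,-16.6,5.7,1,0,0,-9.92,25.7,-16.6,5.7,1]

```text
clock: 2.28
position: [0.4, 0.2008, 0.2598]
ee_rot: [-0.0, 0.699, 0.715, -0.0]
contact_force: [0.8, 0.2, 0.3]
width: 0.0859
```

```bash
python3 -c "
from h import *
rec()"
```

>>> drive_tool:
  targets: [0,6.67,0,13.3,0,1.5,1,0,6.67,0,13.3,0,1.5,1,0,6.67,0,13.3,0,1.5,1]

```text
clock: 2.65
position: [0.3993, 0.2404, 0.2606]
ee_rot: [-0.125, 0.69, 0.702, 0.123]
contact_force: [-0.2, 0.1, -0.5]
width: 0.0854
```

```bash
python3 -c "
from h import *
print(rec())"
```

```text
{'clock': 2.65, 'qpos': array([ 0.11099903,  0.03010521,  1.79290162,  0.36457952,  1.30205868,
       -0.00180183]), 'qd': array([-0.53003958, -0.04362845,  0.27020236,  0.98641301, -0.10027786,
       -0.80892208]), 'effort': array([  2.89481118, -26.59619987, -25.35271168,   1.06771376,
        -0.0309982 ,   0.68123952]), 'position': array([0.3992742 , 0.24040757, 0.26055844]), 'ee_rot': array([-0.12501223,  0.68988442,  0.70236032,  0.12296917]), 'contact_force': array([-0.22922685,  0.07854582, -0.4702056 ]), 'moment': array([-0.15384556,  0.01792332, -0.04138334]), 'width': 0.08539973139454239}
```

>>> drive_tool:
  targets: [0,-9,0,0,0,12.3,1,0,-9,0,0,0,12.3,1,0,-9,0,0,0,12.3,1,0,-9,0,0,0,12.3,1,0,-9,0,0,0,12.3,1]

```text
clock: 3.28
position: [0.3998, 0.2424, 0.2007]
ee_rot: [0.156, 0.684, 0.696, -0.152]
contact_force: [-0.5, -0.7, -0.0]
width: 0.0852
```

```bash
python3 -c "
from h import *
print(rec())"
```

```text
{'clock': 3.275, 'qpos': array([ 0.6630604 ,  0.30009266,  1.63893109, -0.34997018,  1.48300418,
        0.72642143]), 'qd': array([ 0.60340639,  0.59386465, -0.14885355, -0.86949746,  0.54799223,
        0.79333082]), 'effort': array([ -1.62040796, -43.91292214, -21.13572299,  -1.00173019,
         1.07259929,  -0.62999636]), 'position': array([0.39984409, 0.24237918, 0.20070045]), 'ee_rot': array([ 0.15643161,  0.68403742,  0.69598304, -0.15241251]), 'contact_force': array([-0.47194767, -0.70168082, -0.00809807]), 'moment': array([ 0.15954229,  0.03912197, -0.04873347]), 'width': 0.08523108336149474}
```

```bash
cat > kin.py <<'E'
from h import *
import json
from scipy.optimize import least_squares
E_=lambda a,q:R.from_euler(a,q)
def fk(q,P,s4=1):
    a1,d1,L2,a3,L3,d6=P
    A=E_('z',q[0]);p=A.apply([a1,0,d1]);A=A*E_('y',q[1]);p=p+A.apply([0,0,L2]);A=A*E_('y',q[2]);p=p+A.apply([a3,0,L3])
    A=A*E_('z',s4*q[3])*E_('y',q[4]);p=p+A.apply([0,0,d6]);A=A*E_('z',q[5]+np.pi/2)
    return p,A
LIM=np.array([[-2.89,2.89],[-.75,2.08],[.22,2.7],[-1.18,4.32],[.11,2.71],[-2.7,2.7]])
def load(): return [json.loads(l) for l in open("kin.jsonl")]
def fit(s4=1):
    D=load()
    f=lambda P:np.concatenate([fk(d["qpos"],P,s4)[0]-d["position"] for d in D])
    r=least_squares(f,[0,.35,.4,0,.4,.2]);return r
PAR=np.array(json.load(open("par.json"))) if __import__("os").path.exists("par.json") else None
def ik(p,Rt,q0):
    def f(q):
        pp,A=fk(q,PAR);return np.r_[(pp-p)*5,(Rt.inv()*A).as_rotvec()]
    r=least_squares(f,np.clip(q0,LIM[:,0]+1e-3,LIM[:,1]-1e-3),bounds=(LIM[:,0],LIM[:,1]),xtol=1e-12,ftol=1e-12,gtol=1e-12)
    return r.x,np.linalg.norm(r.fun)
E
python3 - <<'E'
from kin import *
for s in (1,-1):
    r=fit(s);print(s,r.x.round(4),np.abs(r.fun).max(),[ (rot(d["ee_rot"]).inv()*fk(d["qpos"],r.x,s)[1]).magnitude().round(4) for d in load()])
r=fit(1);json.dump(r.x.tolist(),open("par.json","w"))
E
```

```text
Traceback (most recent call last):
AttributeError: 'float' object has no attribute 'round'
```

Run:
```python
from kin import *
for s in (1,-1):
    r=fit(s);print(s,r.x.round(4),np.abs(r.fun).max(),[ round(float((rot(d["ee_rot"]).inv()*fk(d["qpos"],r.x,s)[1]).magnitude()),4) for d in load()])
r=fit(1);json.dump(r.x.tolist(),open("par.json","w"))
```

```text
1 [-2.000e-04  1.368e-01  6.298e-01  6.000e-02  4.212e-01  3.650e-01] 0.06879734426989748 [0.0, 0.0, 0.0, 0.0, 0.0]
-1 [ 0.1986  0.0918  0.5576  0.6204  0.323  -0.2941] 0.09962706809346011 [0.0, 0.0005, 0.0001, 0.7292, 0.6999]
```

Run:
```python
from kin import *
D=load()
def cols(q):
    # linear in unknowns
    A=E_('z',q[0]);M=[A.apply([1,0,0]),[0,0,1],A.apply([0,1,0])]
    A=A*E_('y',q[1]);M+=[A.apply([0,0,1])]
    A=A*E_('y',q[2]);M+=[A.apply([1,0,0]),A.apply([0,0,1])]
    A=A*E_('z',q[3]);M+=[A.apply([0,1,0])]
    A=A*E_('y',q[4]);M+=[A.apply([1,0,0]),A.apply([0,0,1])]
    return np.array(M).T
M=np.vstack([cols(d["qpos"]) for d in D]);b=np.concatenate([d["position"] for d in D])
for idx in ([0,1,3,4,5,8],[0,1,3,4,5,7,8],range(9)):
    idx=list(idx);x,*_=np.linalg.lstsq(M[:,idx],b,rcond=None);print(idx,x.round(4),np.abs(M[:,idx]@x-b).max(),np.linalg.svd(M[:,idx])[1].round(3)[-2:])
```

```text
[0, 1, 3, 4, 5, 8] [-2.000e-04  1.368e-01  6.298e-01  6.000e-02  4.212e-01  3.650e-01] 0.06879734412862559 [0.139 0.107]
[0, 1, 3, 4, 5, 7, 8] [1.000e-04 1.442e-01 6.276e-01 6.320e-02 6.045e-01 1.803e-01 3.358e-01] 0.06867261353968576 [0.108 0.097]
[0, 1, 2, 3, 4, 5, 6, 7, 8] [-0.      0.1368  0.0694  0.6297  0.0604  0.4211 -0.     -0.      0.3645] 3.3306690738754696e-16 [0.108 0.054]
```

```bash
python3 - <<'E'
s=open("kin.py").read()
s=s.replace("a1,d1,L2,a3,L3,d6=P","d1,b1,L2,a3,L3,d6=P").replace("A.apply([a1,0,d1])","A.apply([0,b1,d1])")
open("kin.py","w").write(s)
E
cat > sweep.py <<'E'
from kin import *
np.random.seed(0)
def jarplace(foot,phi,dl,h):
    # h: grasp height along jar from foot; phi heading of tool, dl below horizontal
    f,d=np.radians(phi),np.radians(dl)
    z=np.array([np.cos(f)*np.cos(d),np.sin(f)*np.cos(d),-np.sin(d)])
    x=np.array([np.cos(f)*np.sin(d),np.sin(f)*np.sin(d),np.cos(d)]);y=np.cross(z,x)
    g=np.array(foot)+[0,0,h];return g+.019*z,R.from_matrix(np.c_[x,y,z])
def sols(p,Rt,n=25):
    out=[]
    for _ in range(n):
        q,e=ik(p,Rt,LIM[:,0]+np.random.rand(6)*(LIM[:,1]-LIM[:,0]))
        if e<1e-5 and not any(np.abs(q-o).max()<1e-2 for o in out): out.append(q)
    return out
E
python3 - <<'E'
from kin import *
D=load();f=lambda P:np.concatenate([fk(d["qpos"],P)[0]-d["position"] for d in D])
r=least_squares(f,[.14,.07,.63,.06,.42,.36]);print(r.x.round(4),np.abs(r.fun).max());json.dump(r.x.tolist(),open("par.json","w"))
E
timeout 500 python3 - <<'E'
from sweep import *
np.set_printoptions(precision=2,suppress=True)
foot=[.615,-.092,.0515]
for dl in (0,15,30,45):
  for phi in (-50,-10,30,60,90):
    S=sols(*jarplace(foot,phi,dl,.06),12)
    print(dl,phi,[list(q.round(2)) for q in S])
E
```

```text
[0.1368 0.0694 0.6297 0.0604 0.4211 0.3645] 8.215428337621233e-12
0 -50 [[np.float64(0.25), np.float64(0.89), np.float64(2.26), np.float64(4.27), np.float64(1.58), np.float64(-1.56)]]
0 -10 [[np.float64(-0.37), np.float64(1.11), np.float64(2.66), np.float64(2.9), np.float64(2.19), np.float64(-1.71)]]
0 30 [[np.float64(-0.87), np.float64(0.9), np.float64(2.31), np.float64(1.75), np.float64(1.58), np.float64(-1.63)]]
0 60 [[np.float64(-0.84), np.float64(0.9), np.float64(1.88), np.float64(1.27), np.float64(1.68), np.float64(-1.23)]]
0 90 [[np.float64(-0.71), np.float64(1.0), np.float64(1.45), np.float64(0.98), np.float64(2.0), np.float64(-1.01)]]
15 -50 [[np.float64(0.23), np.float64(0.68), np.float64(2.25), np.float64(4.3), np.float64(1.22), np.float64(-1.77)]]
15 -10 [[np.float64(-0.36), np.float64(0.74), np.float64(2.61), np.float64(2.96), np.float64(1.51), np.float64(-1.61)]]
15 30 [[np.float64(-0.84), np.float64(0.68), np.float64(2.29), np.float64(1.73), np.float64(1.28), np.float64(-1.39)]]
15 60 [[np.float64(-0.82), np.float64(0.75), np.float64(1.88), np.float64(1.18), np.float64
[... 414 characters left out ...]
.77), np.float64(0.62), np.float64(1.85), np.float64(1.06), np.float64(1.31), np.float64(-0.89)]]
30 90 [[np.float64(-0.66), np.float64(0.76), np.float64(1.48), np.float64(0.76), np.float64(1.68), np.float64(-0.9)]]
45 -50 []
45 -10 [[np.float64(-0.32), np.float64(0.3), np.float64(2.25), np.float64(2.64), np.float64(0.21), np.float64(-1.18)]]
45 30 [[np.float64(-0.64), np.float64(0.38), np.float64(2.08), np.float64(1.24), np.float64(0.76), np.float64(-0.58)]]
45 60 [[np.float64(-0.67), np.float64(0.51), np.float64(1.81), np.float64(0.87), np.float64(1.15), np.float64(-0.66)]]
45 90 [[np.float64(-0.6), np.float64(0.65), np.float64(1.51), np.float64(0.62), np.float64(1.51), np.float64(-0.81)]]
```

```bash
cat >> sweep.py <<'E'
def track(q,cmd,p1,R1,N):
    "follow a uniform screw; return final q, worst joint step, min j5, err"
    p0,R0=cmd;w=(R0.inv()*R1).as_rotvec();p=R0.inv().apply(np.array(p1)-p0)
    M=sum(R.from_rotvec(w*k/N).as_matrix() for k in range(N));t=np.linalg.solve(M,p)
    pp,RR=p0,R0;st=0;er=0;Q=[q];minz=9
    for k in range(N):
        pp=pp+RR.apply(t);RR=RR*R.from_rotvec(w/N);qn,e=ik(pp,RR,q);st=max(st,(np.abs(qn-q)/[2.57,2.57,3.14,3.14,3.14,3.14]).max()/.7*8);er=max(er,e);q=qn;Q.append(q)
    Q=np.array(Q)
    print("N",N,"q",q.round(2),"speed frac %.2f err %.1e"%(st,er),"min",Q.min(0).round(2),"max",Q.max(0).round(2))
    return q,(p1,R1)
def jarpose(c,ax):  # jar resting: center xy, mouth heading deg
    a=np.radians(ax);x=np.array([np.cos(a),np.sin(a),0]);z=np.array([0,0,1.]);return np.array([c[0],c[1],.023]),R.from_matrix(np.c_[x,np.cross(z,x),z])
def pickpose(J,lean,s=-.004,e=.007):
    p,Rj=J;x=Rj.as_matrix()[:,0];h=np.degrees(np.arctan2(-x[1],-x[0]));Rt=mk(h,-lean)
    g=p+x*s+np.array([0,0,e]);return g+.019*Rt.as_matrix()[:,2],Rt
def placepose(J,T,foot,phi,dl,up=0,lift=0):
    "tool pose putting jar (held as in J with tool T) upside-down on foot"
    pj,Rj=J;pt,Rt=T
    _,Rn=jarplace(foot,phi,dl,.06)   # tool orientation at place
    off=Rt.inv().apply(pj-pt)        # jar origin in tool
    Rjn=Rn*(Rt.inv()*Rj)
    tgt=np.array(foot)+[0,0,.060+lift]
    return tgt-Rn.apply(off),Rn,Rjn
E
timeout 500 python3 - <<'E'
from sweep import *
feet=[[.6092,-.0076,.0515],[.6151,-.0918,.0515],[.6214,-.1765,.0515]]
jars=dict(C=([.4146,.236],-89.1),B=([.5137,.2291],-66.7),A=([.6043,.2569],-63.))
d=load()[-1]
for dl in (30,20):
  for phi in (35,50):
    for (n,(c,a)),f in zip(jars.items(),feet):
        print("==",dl,phi,n)
        J=jarpose(c,a);T=pickpose(J,dl)
        hv=(T[0]+[0,0,.15],T[1])
        q,e=ik(*hv,d["qpos"]);print("hover",q.round(2),e)
        q,cm=track(q,hv,*T,4);q,cm=track(q,cm,T[0]+[0,0,.2],T[1],4)
        P=placepose(J,T,f,phi,dl,lift=.09);
        if n=="C":print("jar x",P[2].as_matrix()[:,0].round(3))
        q,cm=track(q,cm,P[0],P[1],14);P=placepose(J,T,f,phi,dl,lift=.00);q,cm=track(q,cm,P[0],P[1],4)
        q,cm=track(q,cm,P[0]-.1*P[1].as_matrix()[:,2],P[1],3)
E
```

```text
== 30 35 C
hover [ 0.67  0.37  1.66 -0.41  1.45  0.77] 3.100094033329754e-15
N 4 q [ 0.67  0.55  1.82 -0.45  1.15  0.92] speed frac 0.28 err 1.7e-14 min [ 0.67  0.37  1.66 -0.45  1.15  0.77] max [ 0.67  0.55  1.82 -0.41  1.45  0.92]
N 4 q [ 0.67  0.33  1.59 -0.41  1.55  0.73] speed frac 0.38 err 9.6e-15 min [ 0.67  0.33  1.59 -0.45  1.15  0.73] max [ 0.67  0.55  1.82 -0.41  1.55  0.92]
jar x [ 0.  0. -1.]
N 14 q [-0.65  0.28  2.17  1.44  0.98 -0.76] speed frac 0.73 err 2.7e-13 min [-0.65  0.07  1.59 -0.41  0.83 -0.76] max [0.67 0.33 2.17 1.44 1.55 0.73]
N 4 q [-0.65  0.47  2.26  1.63  0.97 -1.09] speed frac 0.31 err 5.0e-14 min [-0.65  0.28  2.17  1.44  0.97 -1.09] max [-0.65  0.47  2.26  1.63  0.98 -0.76]
N 3 q [-0.87  0.33  2.29  1.36  1.08 -0.97] speed frac 0.35 err 1.9e-15 min [-0.87  0.33  2.26  1.36  0.97 -1.09] max [-0.65  0.47  2.29  1.63  1.08 -0.97]
== 30 35 B
hover [ 0.61  0.39  1.64 -0.54  1.27  0.4 ] 8.814580465424435e-16
N 4 q [ 0.61  0.56  1.8  -0.62  0.99  0.6 ] speed frac 0.26 err 3.1e-13 min [ 0.61  0.39  1.64 -0.62  0.99  0.4 ] max [ 0.61  0.56  1.8  -0.54  1.27  0
[... 8507 characters left out ...]
n [ 0.48  0.46  1.45 -0.43  0.97  0.13] max [ 0.48  0.6   1.62 -0.37  1.26  0.26]
N 4 q [ 0.48  0.43  1.38 -0.36  1.36  0.09] speed frac 0.36 err 4.1e-13 min [ 0.48  0.43  1.38 -0.43  0.97  0.09] max [ 0.48  0.6   1.62 -0.36  1.36  0.26]
N 14 q [-0.93  0.57  1.8   1.17  1.48 -0.82] speed frac 0.53 err 7.9e-14 min [-0.93  0.27  1.36 -0.36  1.28 -0.82] max [0.48 0.57 1.8  1.17 1.48 0.09]
N 4 q [-0.93  0.7   1.85  1.19  1.4  -0.99] speed frac 0.16 err 1.5e-15 min [-0.93  0.57  1.8   1.17  1.4  -0.99] max [-0.93  0.7   1.85  1.19  1.48 -0.82]
N 3 q [-1.08  0.66  1.79  1.06  1.53 -0.94] speed frac 0.23 err 2.7e-15 min [-1.08  0.66  1.79  1.06  1.4  -0.99] max [-0.93  0.7   1.85  1.19  1.53 -0.94]
```

```bash
cat >> h.py <<'E'
def jarpts(p,Rj):
    B=[[a,b,c] for a in(-.035,.035) for b in(-.019,.019) for c in(-.019,.019)]
    t=np.linspace(0,2*np.pi,25);ring=lambda x:[[x,.016*np.cos(k),.016*np.sin(k)] for k in t]
    f=lambda X:np.array(p)+Rj.apply(X)
    E=[(i,j) for i in range(8) for j in range(i) if bin(i^j).count("1")==1]
    B=f(B);return [np.array([B[i],B[j]]) for i,j in E]+[f(ring(.035)),f(ring(.060))]
def draw(im,curves,KW,s=1,off=(0,0),col=(0,0,255)):
    for c in curves:
        q=np.array([proj(x,KW) for x in c]);q=((q-off)*s).astype(int)
        cv2.polylines(im,[q.reshape(-1,1,2)],False,col,1)
def shot(name,fn):
    s=get_state();im=get_image(name);cv2.imwrite(f"pics/{fn}.png",im[:,:,::-1]);return im,cam(name,s)
E
python3 - <<'E'
from sweep import *
im,KW=shot("wrist","w1")
v=im[:,:,::-1].copy()
for c,a in (([.4146,.236],-89.1),([.5137,.2291],-66.7),([.6043,.2569],-63.)): draw(v,jarpts(*jarpose(c,a)),KW)
cv2.imwrite("pics/w1o.png",v)
im=cv2.imread("pics/top0.png");b=cv2.resize(im[200:350,155:255],None,fx=4,fy=4)
for c,a in (([.4146,.236],-89.1),([.5137,.2291],-66.7),([.6043,.2569],-63.)): draw(b,jarpts(*jarpose(c,a)),cam("top"),4,(155,200))
cv2.imwrite("pics/tjo.png",b)
E
```

```text
(no output)
```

View pics/w1o.png

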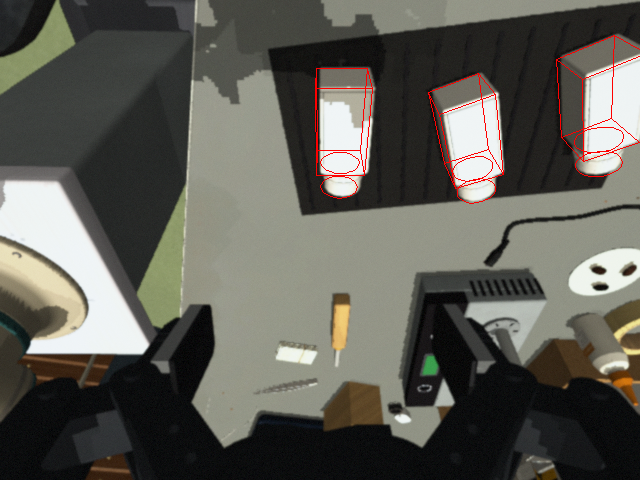

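View pics/tjo.png

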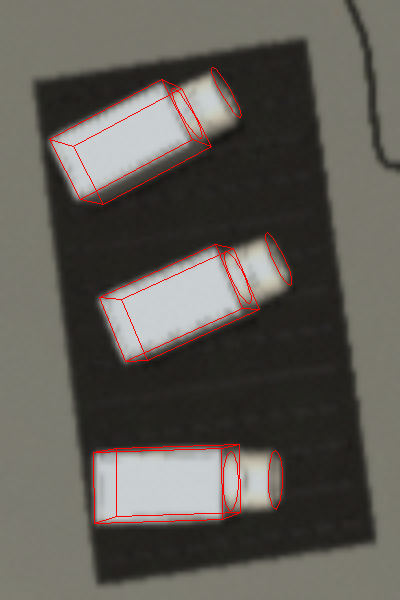

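```bash
cat > st.py <<'E'
feet=[[.6092,-.0076,.0515],[.6151,-.0918,.0515],[.6214,-.1765,.0515]]
jars=dict(C=([.4146,.236],-89.1),B=([.5137,.2291],-66.7),A=([.6043,.2569],-63.))
E
python3 - <<'E'
from sweep import *
from st import *
s=get_state();print(s["position"],s["qd"].round(3))
J=jarpose(*jars["C"]);T=pickpose(J,30)
print(T[0])
c=plan(T[0]+[0,0,.06],T[1],st=s,fing=.8)
c=plan(T[0],T[1],cmd=c,fing=.8)
c=plan(T[0]+[0,0,.2],T[1],cmd=c,fing=0)
P=placepose(J,T,feet[0],35,30,lift=.085)
c=plan(P[0],P[1],N=14,cmd=c,fing=0)
E
```

```text
[0.39871074 0.24443984 0.19654382] [-0.064 -0.046  0.046  0.131 -0.079 -0.162]
[0.41468639 0.23050068 0.01354552]
3 rows of [-0.03, -1.52, 0.11, 14.4, 5.4, 38.7, 0.8] -> end [0.4148 0.2306 0.0735] minz 0.073
2 rows of [0.0, 0.0, 0.01, 14.9, -0.1, 26.0, 0.8] -> end [0.4146 0.2304 0.0135] minz 0.014
4 rows of [0.0, 0.0, 0.0, -25.0, 0.0, -43.3, 0] -> end [0.4146 0.2304 0.2135] minz 0.064
14 rows of [-1.14, 5.87, 4.25, -11.0, 19.9, 2.6, 0] -> end [ 0.6165 -0.002   0.1913] minz 0.191
```

>>> drive_tool:
  targets: [0,-1.5,0.1,14.4,5.4,38.7,0.8,0,-1.5,0.1,14.4,5.4,38.7,0.8,0,-1.5,0.1,14.4,5.4,38.7,0.8,0,0,0,0,0,0,0.8,0,0,0,0,0,0,0.8]

```text
clock: 3.95
position: [0.4166, 0.2291, 0.0787]
ee_rot: [0.182, 0.68, 0.688, -0.177]
contact_force: [-0.1, -0.3, 0.7]
width: 0.0683
```

Run:
```python
from sweep import *
from st import *
im,KW=shot("wrist","w2")
s=get_state();print(s["position"],s["qd"].round(3))
v=im[:,:,::-1].copy()
for k in jars: draw(v,jarpts(*jarpose(*jars[k])),KW)
cv2.imwrite("pics/w2o.png",v)
J=jarpose(*jars["C"]);T=pickpose(J,30)
c=plan(T[0],T[1],st=s,fing=.8,N=4)
```

```text
[0.41690513 0.22943321 0.07913081] [ 0.004 -0.011 -0.005 -0.002 -0.004  0.004]
4 rows of [0.03, -0.16, -0.08, 8.3, -0.6, 14.1, 0.8] -> end [0.4147 0.2304 0.0137] minz 0.014
```

View pics/w2o.png

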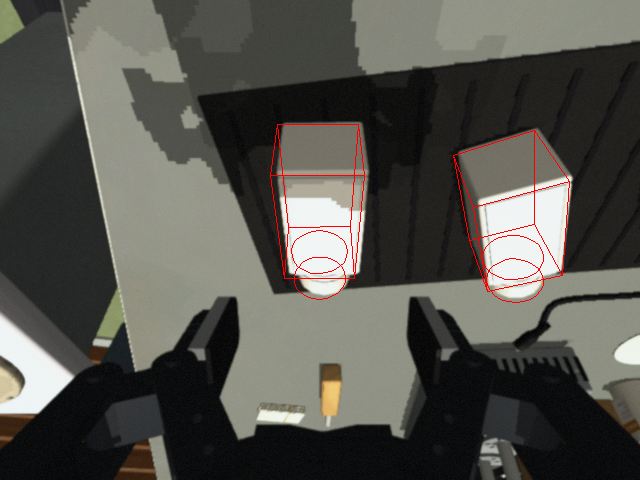

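>>> drive_tool:
  targets: [0,-0.2,0,8.3,0,14.1,0.8,0,-0.2,0,8.3,0,14.1,0.8,0,-0.2,0,8.3,0,14.1,0.8,0,0,0,8.3,0,14.1,0.8,0,0,0,0,0,0,0.8]

```text
clock: 4.62
position: [0.4153, 0.2291, 0.0104]
ee_rot: [0.185, 0.678, 0.687, -0.183]
contact_force: [0.6, 0.1, 0.1]
width: 0.0688
```

>>> drive_tool:
  targets: [0,0,0,0,0,0,0,0,0,0,0,0,0,0,0,0,0,0,0,0,0,0,0,0,0,0,0,0]
  grip_force: 45

```text
clock: 5.12
position: [0.4167, 0.2302, 0.0125]
ee_rot: [0.186, 0.679, 0.687, -0.181]
contact_force: [0.8, 2.5, 2.0]
width: 0.0374
```

Run:
```python
from sweep import *
im,KW=shot("wrist","w3");s=get_state();print(s["position"],s["ee_rot"],s["width"],s["contact_force"])
```

```text
[0.41670499 0.23015116 0.01249375] [ 0.18566861  0.67903089  0.68682184 -0.18088663] 0.037380023590917084 [0.59374892 1.29887162 3.74663119]
```

View pics/w3.png

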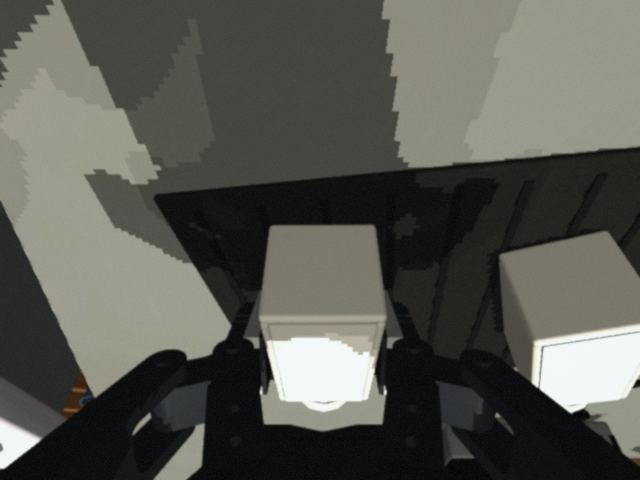

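```bash
cat >> sweep.py <<'E'
def heldJ(c,s):
    "jar pose in world now, from tool state s (gripped, lying), c = measured centre xy"
    p=np.array(s["position"]);M=rot(s["ee_rot"]).as_matrix();x=-M[:,0];x[2]=0;x/=np.linalg.norm(x)
    y=np.array([-x[1],x[0],0]);d=np.array([c[0],c[1],0])-p;d[2]=0
    q=p+x*(d@x);J=jarpose(q[:2],np.degrees(np.arctan2(x[1],x[0])));print("lateral off mm",1000*d@y,"J",J[0])
    import pickle;pickle.dump((J[0],J[1].as_matrix(),p,rot(s["ee_rot"]).as_matrix()),open("held.pkl","wb"))
def held():
    import pickle;a,b,c,d=pickle.load(open("held.pkl","rb"));return (a,R.from_matrix(b)),(c,R.from_matrix(d))
E
python3 - <<'E'
from sweep import *
from st import *
s=get_state()
heldJ(jars["C"][0],s);J,T=held()
c=plan(T[0]+[0,0,.2],T[1],st=s,fing=0)
P=placepose(J,T,feet[0],35,30,lift=.09);print("jar x",P[2].as_matrix()[:,0])
c=plan(P[0],P[1],N=14,cmd=c,fing=0);print(P[0])
E
```

```text
lateral off mm -2.044817161732863 J [0.41664471 0.236021   0.023     ]
4 rows of [0.0, 0.0, 0.0, -25.0, 0.2, -43.3, 0] -> end [0.4168 0.2303 0.2125] minz 0.062
jar x [-5.62567990e-04  2.20157063e-03 -9.99997418e-01]
14 rows of [-1.12, 5.87, 4.24, -10.8, 19.9, 2.2, 0] -> end [ 0.6173 -0.0007  0.1961] minz 0.196
[ 0.6177807  -0.00152935  0.19563838]
```

>>> drive_tool:
  targets: [0,0,0,-12.5,0,-21.7,0,0,0,0,-12.5,0,-21.7,0,0,0,0,-25,0,-43.3,0,0,0,0,-25,0,-43.3,0,0,0,0,-25,0,-43.3,0,0,0,0,0,0,0,0]

```text
clock: 5.92
position: [0.4172, 0.231, 0.2155]
ee_rot: [0.186, 0.68, 0.687, -0.178]
contact_force: [0.3, 0.3, -0.4]
width: 0.0375
```

>>> drive_tool:
  targets: [-1.1,5.9,4.2,-10.8,19.9,2.2,0,-1.1,5.9,4.2,-10.8,19.9,2.2,0,-1.1,5.9,4.2,-10.8,19.9,2.2,0,-1.1,5.9,4.2,-10.8,19.9,2.2,0,-1.1,5.9,4.2,-10.8,19.9,2.2,0,-1.1,5.9,4.2,-10.8,19.9,2.2,0,-1.1,5.9,4.2,-10.8,19.9,2.2,0]

```text
clock: 6.8
position: [0.5374, 0.1313, 0.2271]
ee_rot: [0.016, 0.834, 0.526, 0.164]
contact_force: [-0.4, -0.3, -1.2]
width: 0.0373
```

>>> drive_tool:
  targets: [-1.1,5.9,4.2,-10.8,19.9,2.2,0,-1.1,5.9,4.2,-10.8,19.9,2.2,0,-1.1,5.9,4.2,-10.8,19.9,2.2,0,-1.1,5.9,4.2,-10.8,19.9,2.2,0,-1.1,5.9,4.2,-10.8,19.9,2.2,0,-1.1,5.9,4.2,-10.8,19.9,2.2,0,0,0,0,0,0,0,0,0,0,0,0,0,0,0]

```text
clock: 7.8
position: [0.6076, 0.0193, 0.2031]
ee_rot: [-0.132, 0.836, 0.306, 0.435]
contact_force: [-0.2, 0.7, -0.0]
width: 0.0376
```

```bash
cat > chk.py <<'E'
import sys
from sweep import *
from st import *
def chk(fi,tag,lift=.09):
    f=feet[fi]
    s=get_state();J,T=held()
    p,Rt=np.array(s["position"]),rot(s["ee_rot"])
    jp=p+Rt.apply(T[1].inv().apply(J[0]-T[0]));jr=Rt*(T[1].inv()*J[1])
    print("w",s["width"],"F",s["contact_force"].round(1),"qd",abs(s["qd"]).max().round(3)," jar",jp.round(4),"x",jr.as_matrix()[:,0].round(3))
    for n in("top","side"):
        im=get_image(n);KW=cam(n);u,v=proj(np.array(f)+[0,0,.08],KW).astype(int);x0,y0=max(0,min(540,u-50)),max(0,min(400,v-50))
        b=cv2.resize(im[y0:y0+100,x0:x0+100,::-1],None,fx=4,fy=4,interpolation=cv2.INTER_CUBIC);r=b.copy();draw(b,jarpts(jp,jr),KW,4,(x0,y0))
        out=np.hstack([r,b]) if n=="top" else np.vstack([out,np.hstack([r,b])])
    cv2.imwrite(f"pics/{tag}.png",cv2.resize(out,None,fx=.75,fy=.75))
    P=placepose(J,T,f,35,30,lift=lift)
    plan(P[0],P[1],st=s,fing=0)
    c=plan(P[0],P[1],N=1,cmd=(p,Rt),fing=0)
chk(int(sys.argv[1]),sys.argv[2],float(sys.argv[3]) if len(sys.argv)>3 else .09)
E
python3 chk.py 0 p1
```

```text
w 0.037566063188997786 F [-0.2  0.7 -0. ] qd 0.023  jar [0.5998 0.0133 0.21  ] x [-0.053 -0.098 -0.994]
1 rows of [-1.83, 5.84, 4.32, -9.9, 22.3, 0.8, 0] -> end [ 0.6178 -0.0016  0.1957] minz 0.196
1 rows of [-1.83, 5.84, 4.32, -9.9, 22.3, 0.8, 0] -> end [ 0.6178 -0.0016  0.1957] minz 0.196
```

View pics/p1.png

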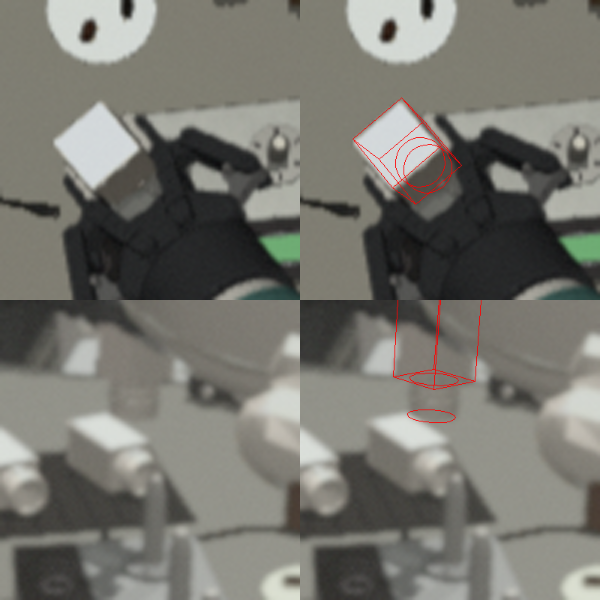

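>>> drive_tool:
  targets: [-1.8,5.8,4.3,-9.9,22.3,0.8,0,0,0,0,0,0,0,0,0,0,0,0,0,0,0]

```text
clock: 8.28
position: [0.6183, -0.0011, 0.1971]
ee_rot: [-0.15, 0.825, 0.262, 0.477]
contact_force: [-0.9, -0.0, -0.0]
width: 0.0373
```

```bash
python3 chk.py 0 p2
```

```text
w 0.037310033793292764 F [-0.9 -0.  -0. ] qd 0.009  jar [ 0.6098 -0.0071  0.2029] x [ 0.001  0.    -1.   ]
1 rows of [-0.03, -0.03, 0.2, -1.6, 0.1, 0.1, 0] -> end [ 0.6178 -0.0015  0.1956] minz 0.196
1 rows of [-0.03, -0.03, 0.2, -1.6, 0.1, 0.1, 0] -> end [ 0.6178 -0.0015  0.1956] minz 0.196
```

View pics/p2.png

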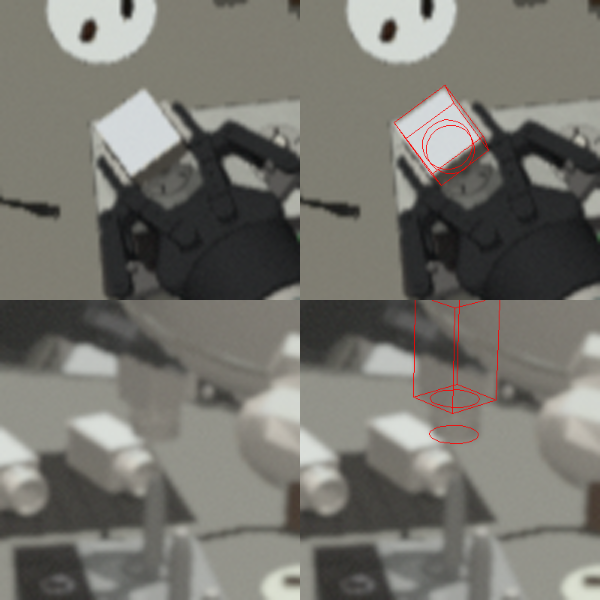

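>>> drive_tool:
  targets: [0,0,0,-13,0,7.5,0,0,0,0,-13,0,7.5,0,0,0,0,-13,0,7.5,0,0,0,0,-13,0,7.5,0,0,0,0,-13,0,7.5,0,0,0,0,-12,0,7,0,0,0,0,0,0,0,0,0,0,0,0,0,0,0]

```text
clock: 9.38
position: [0.619, -0.0019, 0.1083]
ee_rot: [-0.149, 0.825, 0.261, 0.478]
contact_force: [-0.5, 0.6, -1.0]
width: 0.0371
```

```bash
python3 chk.py 0 p3 0
```

```text
w 0.03714844415518825 F [-0.5  0.6 -1. ] qd 0.005  jar [ 0.6104 -0.008   0.1141] x [ 0.002  0.001 -1.   ]
1 rows of [0.06, -0.1, 0.16, -2.7, -1.0, 0.7, 0] -> end [ 0.6178 -0.0015  0.1056] minz 0.106
1 rows of [0.06, -0.1, 0.16, -2.7, -1.0, 0.7, 0] -> end [ 0.6178 -0.0015  0.1056] minz 0.106
```

View pics/p3.png

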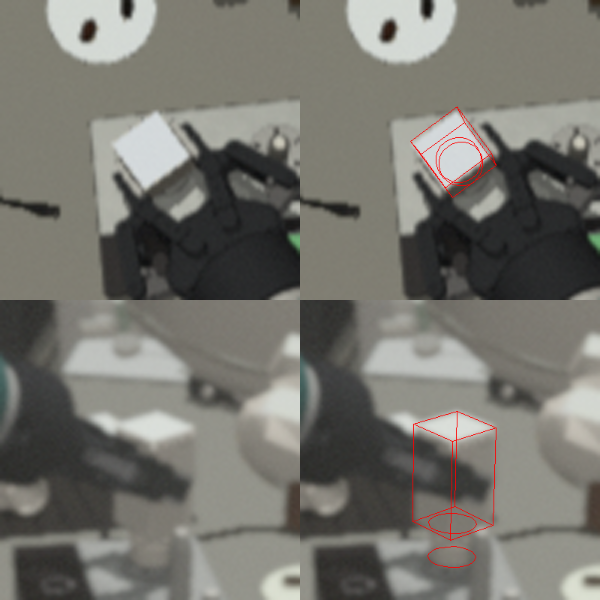

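>>> drive_tool:
  targets: [0,0,0,-1,0,0.6,0,0,0,0,-1,0,0.6,0,0,0,0,0,0,0,0,0,0,0,0,0,0,0.6,0,0,0,0,0,0,0.6,0,0,0,0,0,0,0.6,0,0,0,0,0,-10,0.6,0,0,0,0,0,-25,0.6,0,0,0,0,0,-40,0.6,0,0,0,0,0,-40,0.6,0,0,0,0,0,0,0.6]

```text
clock: 10.85
position: [0.5363, -0.0614, 0.1637]
ee_rot: [-0.148, 0.826, 0.26, 0.478]
contact_force: [-0.1, -0.7, -0.0]
width: 0.0513
```

Run:
```python
from sweep import *
from st import *
s=get_state();print(s["position"],s["width"])
im,K=shot("top","t4");b=cv2.resize(im[190:360,150:430,::-1],None,fx=2.8,fy=2.8,interpolation=cv2.INTER_CUBIC)
for k in "AB": draw(b,jarpts(*jarpose(*jars[k])),K,2.8,(150,190))
j=jarpose([0,0],0);up=R.from_euler('y',90,degrees=True)
draw(b,jarpts(np.array(feet[0])+[0,0,.06],R.from_euler('z',35,degrees=True)*up),K,2.8,(150,190))
cv2.imwrite("pics/t4o.png",b)
im,K=shot("side","s4");crop(im,200,170,400,320,4,"s4c.png")
```

```text
[ 0.53631067 -0.06139242  0.16370157] 0.051313881181932065
```

View pics/t4o.png

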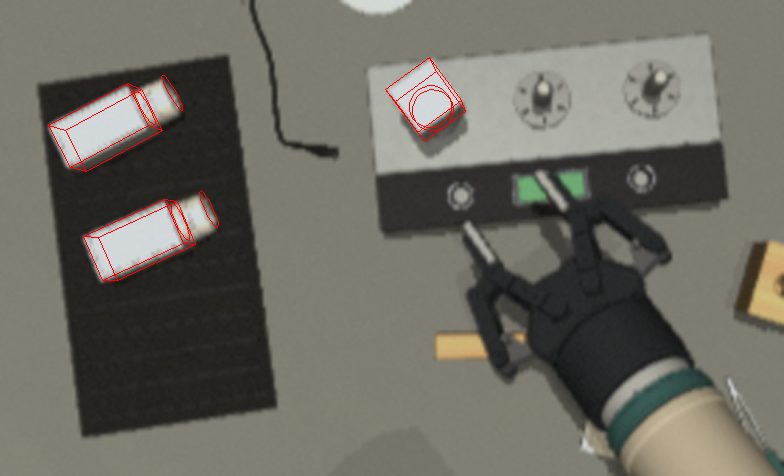

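View pics/s4c.png

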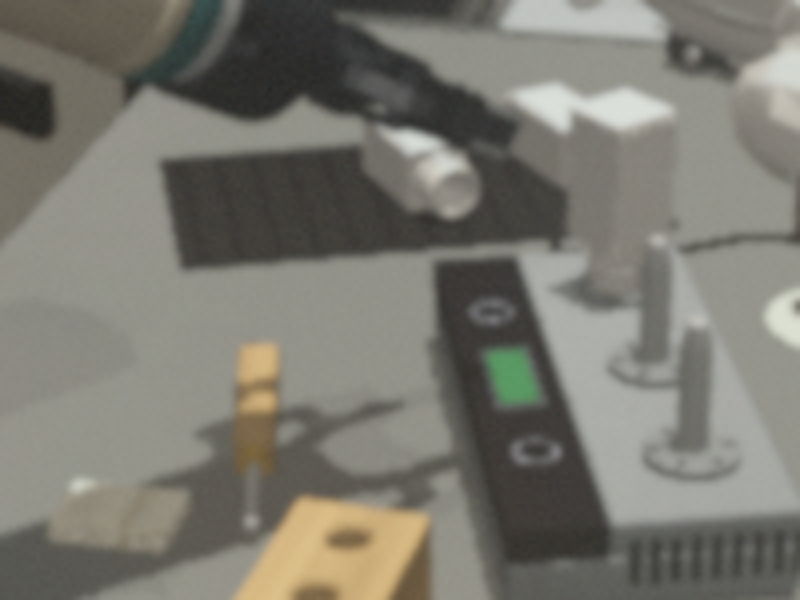

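Run:
```python
from sweep import *
from st import *
s=get_state();p,Rt=np.array(s["position"]),rot(s["ee_rot"])
J=jarpose(*jars["B"]);T=pickpose(J,30);print(T[0])
c=plan(p+[-.06,0,.10],Rt,st=s,fing=.8)
q0=s["qpos"]
c1=plan(T[0]+[0,0,.16],T[1],cmd=c,fing=.8,N=12)
c2=plan(T[0]+[0,0,.06],T[1],cmd=c1,fing=.8)
q,cm=track(q0,(p,Rt),*c,3);q,cm=track(q,c,*c1,12)
```

```text
[0.5158755  0.22404854 0.01354552]
3 rows of [0.0, 0.0, 0.0, 20.7, -11.4, -30.9, 0.8] -> end [ 0.4766 -0.0598  0.2627] minz 0.196
12 rows of [1.86, -6.19, -6.9, 23.9, -8.2, 15.3, 0.8] -> end [0.5154 0.2238 0.1736] minz 0.174
2 rows of [0.02, -0.01, -0.02, 25.0, 0.2, 43.3, 0.8] -> end [0.5159 0.224  0.0736] minz 0.074
N 3 q [-1.05  0.06  2.22  1.11  1.3  -0.67] speed frac 0.39 err 5.2e-13 min [-1.05  0.06  2.22  1.11  1.1  -0.95] max [-0.9   0.31  2.28  1.33  1.3  -0.67]
N 12 q [ 0.61  0.38  1.63 -0.54  1.29  0.39] speed frac 0.75 err 6.9e-14 min [-1.05 -0.04  1.62 -0.54  1.03 -0.67] max [0.61 0.38 2.22 1.11 1.3  0.39]
```

>>> drive_tool:
  targets: [0,0,0,20.7,-11.4,-30.9,0.8,0,0,0,20.7,-11.4,-30.9,0.8,0,0,0,20.7,-11.4,-30.9,0.8]

```text
clock: 11.32
position: [0.4763, -0.0582, 0.2628]
ee_rot: [-0.151, 0.826, 0.261, 0.477]
contact_force: [0.4, -0.3, 1.1]
width: 0.0682
```

>>> drive_tool:
  targets: [1.9,-6.2,-6.9,23.9,-8.2,15.3,0.8,1.9,-6.2,-6.9,23.9,-8.2,15.3,0.8,1.9,-6.2,-6.9,23.9,-8.2,15.3,0.8,1.9,-6.2,-6.9,23.9,-8.2,15.3,0.8,1.9,-6.2,-6.9,23.9,-8.2,15.3,0.8,1.9,-6.2,-6.9,23.9,-8.2,15.3,0.8,1.9,-6.2,-6.9,23.9,-8.2,15.3,0.8,1.9,-6.2,-6.9,23.9,-8.2,15.3,0.8,1.9,-6.2,-6.9,23.9,-8.2,15.3,0.8,1.9,-6.2,-6.9,23.9,-8.2,15.3,0.8,1.9,-6.2,-6.9,23.9,-8.2,15.3,0.8,1.9,-6.2,-6.9,23.9,-8.2,15.3,0.8]

```text
clock: 12.82
position: [0.5133, 0.2268, 0.1722]
ee_rot: [0.214, 0.527, 0.81, -0.145]
contact_force: [0.5, -0.9, -0.4]
width: 0.0682
```

>>> drive_tool:
  targets: [0,0,0,25,0,43.3,0.8,0,0,0,0,0,0,0.8,0,0,0,0,0,0,0.8]

```text
clock: 13.2
position: [0.5141, 0.2248, 0.1247]
ee_rot: [0.214, 0.529, 0.808, -0.143]
contact_force: [-0.2, 0.2, 1.1]
width: 0.0684
```

```bash
cat > hov.py <<'E'
import sys
from sweep import *
from st import *
k,tag=sys.argv[1:3]
im,KW=shot("wrist",tag)
s=get_state();print(s["position"],s["width"])
v=im[:,:,::-1].copy()
for j in jars: draw(v,jarpts(*jarpose(*jars[j])),KW)
cv2.imwrite(f"pics/{tag}o.png",v)
J=jarpose(*jars[k]);T=pickpose(J,30)
c=plan(T[0],T[1],st=s,fing=.8,N=5)
E
python3 hov.py B w5
```

```text
[0.51470448 0.22479756 0.12550255] 0.06849477827526518
5 rows of [-0.02, -0.04, 0.05, 11.0, 0.2, 19.5, 0.8] -> end [0.5158 0.2243 0.0136] minz 0.014
```

View pics/w5o.png

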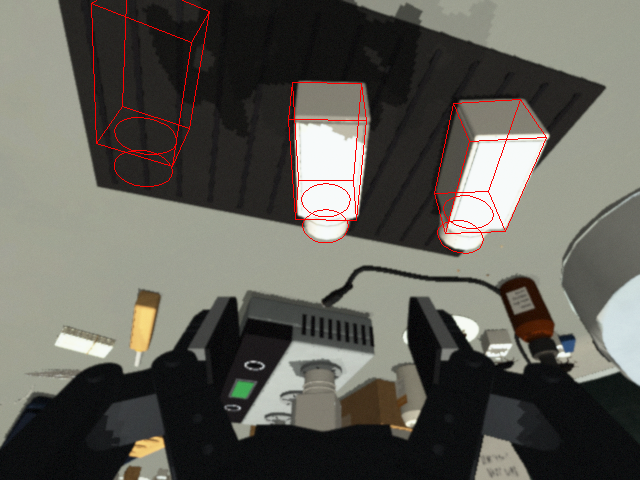

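>>> drive_tool:
  targets: [0,0,0,11,0.2,19.5,0.8,0,0,0,11,0.2,19.5,0.8,0,0,0,11,0.2,19.5,0.8,0,0,0,11,0.2,19.5,0.8,0,0,0,11,0.2,18.5,0.8,0,0,0,0,0,0,0.8]

```text
clock: 14.0
position: [0.5147, 0.2239, 0.0135]
ee_rot: [0.213, 0.53, 0.808, -0.143]
contact_force: [0.3, 0.4, 1.3]
width: 0.0684
```

>>> drive_tool:
  targets: [0,0,0,0,0,0,0,0,0,0,0,0,0,0,0,0,0,0,0,0,0,0,0,0,0,0,0,0]

```text
clock: 14.5
position: [0.5154, 0.225, 0.0146]
ee_rot: [0.214, 0.53, 0.808, -0.142]
contact_force: [-0.3, 1.5, 6.3]
width: 0.0371
```

```bash
cat > lift.py <<'E'
import sys
from sweep import *
from st import *
k,f=sys.argv[1],int(sys.argv[2])
s=get_state();print(s["position"],s["width"],s["contact_force"])
heldJ(jars[k][0],s);J,T=held()
c=plan(T[0]+[0,0,.2],T[1],st=s,fing=0)
P=placepose(J,T,feet[f],35,30,lift=.095);print("jar x",P[2].as_matrix()[:,0])
plan(P[0],P[1],N=14,cmd=c,fing=0);print(P[0])
E
python3 lift.py B 1
```

```text
[0.51536656 0.22495116 0.01459051] 0.03708571518992048 [-0.34337129  1.51950138  6.31600207]
lateral off mm 0.13119417279184822 J [0.51357975 0.22904755 0.023     ]
4 rows of [0.0, 0.0, 0.0, -24.9, -0.1, -43.4, 0] -> end [0.5155 0.2249 0.2147] minz 0.065
jar x [-0.00174209 -0.00304291 -0.99999385]
14 rows of [-1.61, 5.31, 5.92, -23.9, 12.2, -1.2, 0] -> end [ 0.6226 -0.0868  0.2014] minz 0.201
[ 0.62199337 -0.08700811  0.20200426]
```

```bash
sed -i 's/lift=.095/lift=.15/; s/+\[0,0,.2\]/+[0,0,.24]/' lift.py
cat >> lift.py <<'E'
q0=s["qpos"];q,_=track(q0,(np.array(s["position"]),rot(s["ee_rot"])),*c,5);q,_=track(q,c,P[0],P[1],14)
E
python3 lift.py B 1
```

```text
[0.51536656 0.22495116 0.01459051] 0.03708571518992048 [-0.34337129  1.51950138  6.31600207]
lateral off mm 0.13119417279184822 J [0.51357975 0.22904755 0.023     ]
5 rows of [0.0, 0.0, 0.0, -23.9, -0.1, -41.6, 0] -> end [0.5156 0.2248 0.2545] minz 0.063
jar x [-0.00174209 -0.00304291 -0.99999385]
14 rows of [-1.61, 5.31, 5.92, -23.7, 12.6, -2.4, 0] -> end [ 0.6218 -0.0872  0.257 ] minz 0.257
[ 0.62199337 -0.08700811  0.25700426]
N 5 q [ 0.6   0.32  1.51 -0.51  1.45  0.29] speed frac 0.34 err 1.4e-13 min [ 0.6   0.32  1.51 -0.62  1.    0.29] max [ 0.61  0.56  1.8  -0.51  1.45  0.59]
N 14 q [-0.79  0.25  1.99  1.23  1.13 -0.55] speed frac 0.54 err 4.2e-13 min [-0.79  0.11  1.48 -0.51  1.08 -0.55] max [0.6  0.32 1.99 1.23 1.45 0.29]
```

>>> drive_tool:
  targets: [0,0,0,-12,0,-21,0,0,0,0,-12,0,-21,0,0,0,0,-24,0,-41.5,0,0,0,0,-24,0,-41.5,0,0,0,0,-24,0,-41.5,0,0,0,0,-24,0,-41.5,0,0,0,0,0,0,0,0]

```text
clock: 15.38
position: [0.5174, 0.2251, 0.2575]
ee_rot: [0.215, 0.531, 0.808, -0.139]
contact_force: [-0.8, -0.5, -0.7]
width: 0.0373
```

>>> drive_tool:
  targets: [-1.6,5.3,5.9,-23.7,12.6,-2.4,0,-1.6,5.3,5.9,-23.7,12.6,-2.4,0,-1.6,5.3,5.9,-23.7,12.6,-2.4,0,-1.6,5.3,5.9,-23.7,12.6,-2.4,0,-1.6,5.3,5.9,-23.7,12.6,-2.4,0,-1.6,5.3,5.9,-23.7,12.6,-2.4,0,-1.6,5.3,5.9,-23.7,12.6,-2.4,0]

```text
clock: 16.25
position: [0.6142, 0.0834, 0.315]
ee_rot: [0.035, 0.771, 0.607, 0.189]
contact_force: [0.4, 0.7, -1.0]
width: 0.0374
```

>>> drive_tool:
  targets: [-1.6,5.3,5.9,-23.7,12.6,-2.4,0,-1.6,5.3,5.9,-23.7,12.6,-2.4,0,-1.6,5.3,5.9,-23.7,12.6,-2.4,0,-1.6,5.3,5.9,-23.7,12.6,-2.4,0,-1.6,5.3,5.9,-23.7,12.6,-2.4,0,-1.6,5.3,5.9,-23.7,12.6,-2.4,0,-1.6,5.3,5.9,-23.7,12.6,-2.4,0,0,0,0,0,0,0,0,0,0,0,0,0,0,0]

```text
clock: 17.38
position: [0.6224, -0.0876, 0.2561]
ee_rot: [-0.15, 0.827, 0.263, 0.474]
contact_force: [-0.2, -0.9, -0.6]
width: 0.0374
```

```bash
python3 chk.py 1 p6 .09
```

```text
w 0.03742267358744379 F [-0.2 -0.9 -0.6] qd 0.023  jar [ 0.6156 -0.0924  0.2606] x [-0.007 -0.007 -1.   ]
2 rows of [-0.1, 0.18, 0.08, -25.5, -0.4, 14.9, 0] -> end [ 0.622  -0.0869  0.197 ] minz 0.197
1 rows of [-0.2, 0.37, 0.17, -51.0, -0.7, 29.8, 0] -> end [ 0.622  -0.0871  0.197 ] minz 0.197
```

View pics/p6.png

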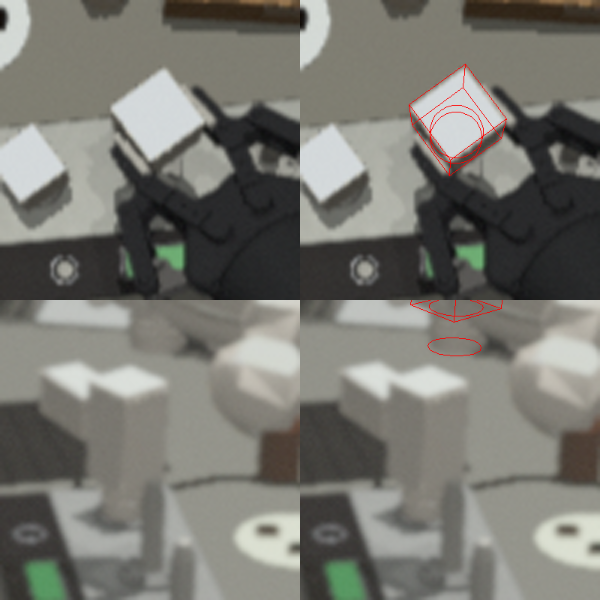

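>>> drive_tool:
  targets: [-0.1,0.2,0.1,-17,-0.2,9.9,0,-0.1,0.2,0,-17,-0.2,9.9,0,0,0,0,-17,-0.2,9.9,0,0,0,0,-12.3,0,7.1,0,0,0,0,-12.3,0,7.1,0,0,0,0,-12.3,0,7.1,0,0,0,0,-12.3,0,7.1,0,0,0,0,-12.3,0,7.1,0,0,0,0,-12.3,0,7.1,0,0,0,0,0,0,0,0,0,0,0,0,0,0,0]

```text
clock: 18.85
position: [0.6229, -0.0871, 0.1128]
ee_rot: [-0.149, 0.825, 0.261, 0.478]
contact_force: [-0.4, 0.0, -0.8]
width: 0.0373
```

```bash
python3 chk.py 1 p7 0
```

```text
w 0.037253393399173114 F [-0.4  0.  -0.8] qd 0.007  jar [ 0.616  -0.0919  0.1173] x [ 0.001 -0.005 -1.   ]
1 rows of [0.04, -0.1, 0.19, -5.4, -0.6, 2.3, 0] -> end [ 0.622 -0.087  0.107] minz 0.107
1 rows of [0.04, -0.1, 0.19, -5.4, -0.6, 2.3, 0] -> end [ 0.622 -0.087  0.107] minz 0.107
```

View pics/p7.png

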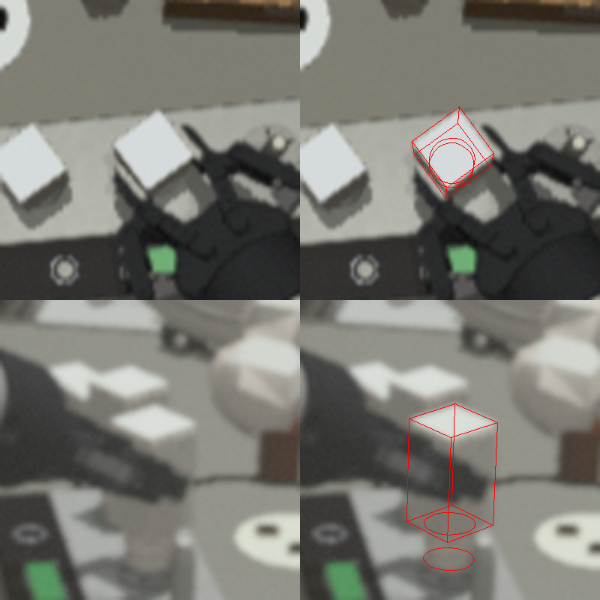

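Lower the last ~5.5 mm, release, retreat, then go to above jar A's region.

>>> drive_tool:
  targets: [0,0,0,-2.4,0,1.3,0,0,0,0,-2.2,0,1.1,0,0,0,0,0,0,0,0,0,0,0,0,0,0,0.6,0,0,0,0,0,0,0.6,0,0,0,0,0,0,0.6,0,0,0,0,0,-10,0.6,0,0,0,0,0,-25,0.6,0,0,0,0,0,-40,0.6,0,0,0,0,0,-40,0.6,0,0,0,0,0,0,0.6]

```text
clock: 20.32
position: [0.5397, -0.1471, 0.1652]
ee_rot: [-0.148, 0.826, 0.26, 0.478]
contact_force: [0.9, 0.0, -0.7]
width: 0.0513
```

Run:
```python
from sweep import *
from st import *
s=get_state();print(s["position"],s["width"])
im,K=shot("top","t8");b=cv2.resize(im[190:360,150:430,::-1],None,fx=2.8,fy=2.8,interpolation=cv2.INTER_CUBIC)
for k in "A": draw(b,jarpts(*jarpose(*jars[k])),K,2.8,(150,190))
up=R.from_euler('y',90,degrees=True)
for f in feet[:2]: draw(b,jarpts(np.array(f)+[0,0,.06],R.from_euler('z',35,degrees=True)*up),K,2.8,(150,190))
cv2.imwrite("pics/t8o.png",b)
p,Rt=np.array(s["position"]),rot(s["ee_rot"])
J=jarpose(*jars["A"]);T=pickpose(J,30);print(T[0])
c=plan(p+[-.06,0,.13],Rt,st=s,fing=.8)
c1=plan(T[0]+[0,0,.16],T[1],cmd=c,fing=.8,N=14)
c2=plan(T[0]+[0,0,.10],T[1],cmd=c1,fing=.8)
q,cm=track(s["qpos"],(p,Rt),*c,3);q,cm=track(q,c,*c1,14)
```

```text
[ 0.53968656 -0.14714337  0.1651858 ] 0.05130868670358764
[0.60679695 0.25199946 0.01354552]
3 rows of [0.0, 0.0, 0.0, 29.4, -11.2, -35.9, 0.8] -> end [ 0.4797 -0.1472  0.2952] minz 0.209
14 rows of [1.68, -5.19, -6.19, 30.9, -3.8, 19.8, 0.8] -> end [0.606  0.2525 0.1741] minz 0.174
2 rows of [-0.02, 0.0, 0.01, 14.8, 0.3, 26.4, 0.8] -> end [0.6068 0.2521 0.1135] minz 0.114
N 3 q [-1.16  0.11  2.05  1.03  1.43 -0.61] speed frac 0.41 err 1.9e-13 min [-1.16  0.11  2.05  1.03  1.19 -0.89] max [-1.02  0.37  2.15  1.2   1.43 -0.61]
N 14 q [ 0.57  0.48  1.45 -0.54  1.31  0.27] speed frac 0.67 err 7.9e-14 min [-1.16  0.03  1.43 -0.54  1.16 -0.61] max [0.57 0.48 2.05 1.03 1.43 0.27]
```

View pics/t8o.png

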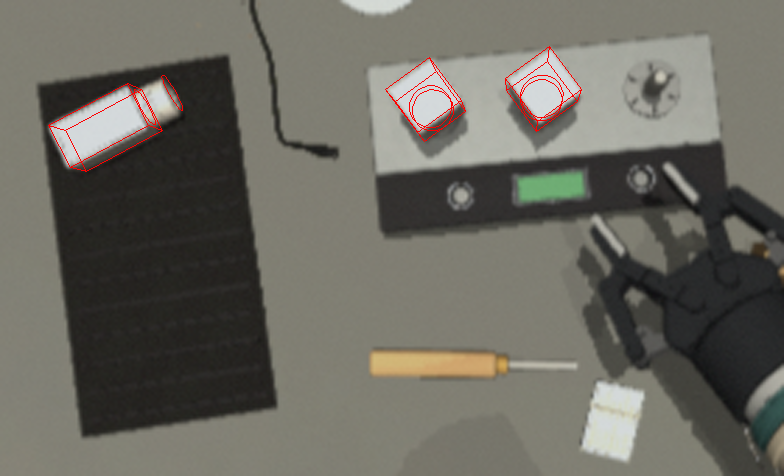

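>>> drive_tool:
  targets: [0,0,0,29.4,-11.2,-35.9,0.8,0,0,0,29.4,-11.2,-35.9,0.8,0,0,0,29.4,-11.2,-35.9,0.8]

```text
clock: 20.75
position: [0.4801, -0.1442, 0.2947]
ee_rot: [-0.151, 0.826, 0.26, 0.477]
contact_force: [-0.5, -1.0, 0.5]
width: 0.0686
```

>>> drive_tool:
  targets: [1.7,-5.2,-6.2,30.9,-3.8,19.8,0.8,1.7,-5.2,-6.2,30.9,-3.8,19.8,0.8,1.7,-5.2,-6.2,30.9,-3.8,19.8,0.8,1.7,-5.2,-6.2,30.9,-3.8,19.8,0.8,1.7,-5.2,-6.2,30.9,-3.8,19.8,0.8,1.7,-5.2,-6.2,30.9,-3.8,19.8,0.8,1.7,-5.2,-6.2,30.9,-3.8,19.8,0.8]

```text
clock: 21.62
position: [0.6104, 0.0653, 0.3298]
ee_rot: [0.04, 0.757, 0.623, 0.194]
contact_force: [-0.3, -0.3, -0.3]
width: 0.0684
```

>>> drive_tool:
  targets: [1.7,-5.2,-6.2,30.9,-3.8,19.8,0.8,1.7,-5.2,-6.2,30.9,-3.8,19.8,0.8,1.7,-5.2,-6.2,30.9,-3.8,19.8,0.8,1.7,-5.2,-6.2,30.9,-3.8,19.8,0.8,1.7,-5.2,-6.2,30.9,-3.8,19.8,0.8,1.7,-5.2,-6.2,30.9,-3.8,19.8,0.8,1.7,-5.2,-6.2,30.9,-3.8,19.8,0.8,0,0,0,14.8,0.3,26.4,0.8,0,0,0,0,0,0,0.8,0,0,0,0,0,0,0.8]

```text
clock: 22.88
position: [0.6046, 0.2551, 0.144]
ee_rot: [0.219, 0.502, 0.826, -0.136]
contact_force: [0.2, -0.3, 0.0]
width: 0.0688
```

```bash
python3 hov.py A w9
```

```text
[0.60505094 0.25497407 0.14479102] 0.06847680554921685
5 rows of [0.0, -0.04, 0.08, 12.5, 0.1, 23.1, 0.8] -> end [0.6068 0.2521 0.0135] minz 0.014
```

View pics/w9o.png

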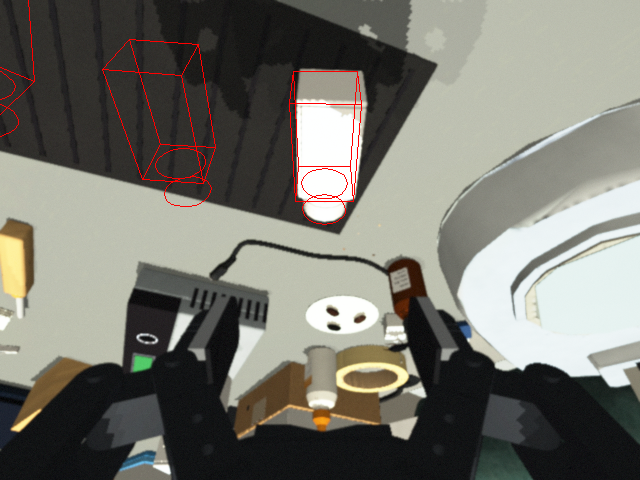

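>>> drive_tool:
  targets: [0,0,0,12.5,0.3,23.1,0.8,0,0,0,12.5,0.3,23.1,0.8,0,0,0,12.5,0.3,23.1,0.8,0,0,0,12.5,0.3,23.1,0.8,0,0,0,12.5,0.3,22.1,0.8,0,0,0,0,0,0,0.8]

```text
clock: 23.68
position: [0.6062, 0.2519, 0.0128]
ee_rot: [0.218, 0.502, 0.826, -0.137]
contact_force: [0.4, 0.6, -0.4]
width: 0.0683
```

>>> drive_tool:
  targets: [0,0,0,0,0,0,0,0,0,0,0,0,0,0,0,0,0,0,0,0,0,0,0,0,0,0,0,0]

```text
clock: 24.18
position: [0.6076, 0.2534, 0.0151]
ee_rot: [0.22, 0.502, 0.826, -0.135]
contact_force: [-0.1, 1.0, 7.0]
width: 0.0372
```

```bash
python3 lift.py A 2
```

```text
[0.60764015 0.25343054 0.0151207 ] 0.03724801797603873 [-0.12269676  1.02090595  7.04946632]
lateral off mm -1.3651401124280034 J [0.60551149 0.2575292  0.023     ]
5 rows of [0.0, 0.0, 0.0, -23.9, -0.1, -41.6, 0] -> end [0.6076 0.2534 0.255 ] minz 0.063
jar x [-0.00128625 -0.00217549 -0.99999681]
14 rows of [-1.68, 5.19, 6.21, -34.8, 7.0, -5.7, 0] -> end [ 0.6274 -0.1721  0.2562] minz 0.256
[ 0.6278566  -0.17200242  0.25686344]
N 5 q [ 0.57  0.43  1.33 -0.52  1.45  0.17] speed frac 0.32 err 1.5e-13 min [ 0.57  0.43  1.33 -0.61  1.04  0.17] max [ 0.57  0.64  1.61 -0.52  1.45  0.45]
N 14 q [-0.9   0.32  1.87  1.16  1.23 -0.54] speed frac 0.54 err 2.5e-15 min [-0.9   0.2   1.28 -0.52  1.19 -0.54] max [0.57 0.43 1.87 1.16 1.45 0.17]
```

Run:
```python
from sweep import *
from st import *
K=cam("top")
for z in(.3,.4,.5,.6): 
  for px in ((538,170),(560,100),(590,240)): 
    P=plane(px,z,K); print(z,px,P.round(3),proj(P,cam("side")).round(0))
s=get_state();J,T=held()
c=plan([.55,.20,.255],T[1],st=s,fing=0)
P=placepose(J,T,feet[2],35,30,lift=.15)
plan(P[0],P[1],N=14,cmd=c,fing=0)
q,_=track(s["qpos"],(np.array(s["position"]),rot(s["ee_rot"])),*c,5);q,_=track(q,c,P[0],P[1],14)
p0,R0=c;w=(R0.inv()*P[1]).as_rotvec();p=R0.inv().apply(P[0]-p0);N=14;M=sum(R.from_rotvec(w*k/N).as_matrix() for k in range(N));t=np.linalg.solve(M,p)
for k in range(14):
    p0=p0+R0.apply(t);R0=R0*R.from_rotvec(w/14);
    if k%3==2: print(p0.round(3), "mouth",(p0+R0.apply(T[1].inv().apply(J[0]+J[1].apply([.06,0,0])-T[0]))).round(3),"wrist",(p0-.3645*R0.as_matrix()[:,2]).round(3))
```

```text
0.3 (538, 170) [ 0.669 -0.405  0.3  ] [441. 198.]
0.3 (560, 100) [ 0.784 -0.448  0.3  ] [545. 209.]
0.3 (590, 240) [ 0.553 -0.481  0.3  ] [356. 226.]
0.4 (538, 170) [ 0.645 -0.362  0.4  ] [421. 111.]
0.4 (560, 100) [ 0.746 -0.399  0.4  ] [511. 117.]
0.4 (590, 240) [ 0.545 -0.428  0.4  ] [346. 127.]
0.5 (538, 170) [ 0.622 -0.319  0.5  ] [401.  23.]
0.5 (560, 100) [ 0.708 -0.35   0.5  ] [477.  26.]
0.5 (590, 240) [ 0.537 -0.375  0.5  ] [336.  29.]
0.6 (538, 170) [ 0.599 -0.276  0.6  ] [381. -66.]
0.6 (560, 100) [ 0.669 -0.302  0.6  ] [442. -66.]
0.6 (590, 240) [ 0.528 -0.322  0.6  ] [326. -67.]
5 rows of [0.0, 0.0, 0.0, -27.5, -15.2, -39.5, 0] -> end [0.5501 0.2001 0.255 ] minz 0.063
14 rows of [-1.68, 5.19, 6.21, -29.7, 10.5, -3.9, 0] -> end [ 0.6271 -0.1722  0.257 ] minz 0.257
N 5 q [ 0.54  0.31  1.51 -0.53  1.38  0.18] speed frac 0.32 err 1.1e-14 min [ 0.54  0.31  1.51 -0.61  1.04  0.18] max [ 0.57  0.64  1.61 -0.53  1.38  0.45]
N 14 q [-0.9   0.32  1.87  1.16  1.23 -0.54] speed frac 0.53 err 1.2e-13 min [-0.9   0.16  1.43 -0.53  1.18 -0.54] max [0.54 0.32 1.87 1.16 1.38 0.18]
[0.605 0.141 0.304] mouth [0.618 0.087 0.296] wrist [0.52  0.204 0.653]
[0.639 0.057 0.332] mouth [0.642 0.008 0.306] wrist [0.527 0.021 0.677]
[ 0.651 -0.037  0.33 ] mouth [ 0.646 -0.073  0.288] wrist [ 0.492 -0.156  0.636]
[ 0.642 -0.124  0.296] mouth [ 0.634 -0.143  0.244] wrist [ 0.424 -0.294  0.533]
```

>>> drive_tool:
  targets: [0,0,0,-12,0,-21,0,0,0,0,-12,0,-21,0,0,0,0,-28,-19,-39.5,0,0,0,0,-28,-19,-39.5,0,0,0,0,-28,-19,-39.5,0,0,0,0,-28,-19,-39.5,0,0,0,0,0,0,0,0]

```text
clock: 25.05
position: [0.5491, 0.2021, 0.2596]
ee_rot: [0.221, 0.503, 0.825, -0.132]
contact_force: [0.2, 0.1, -0.3]
width: 0.0371
```

>>> drive_tool:
  targets: [-1.7,5.2,6.2,-29.7,10.5,-3.9,0,-1.7,5.2,6.2,-29.7,10.5,-3.9,0,-1.7,5.2,6.2,-29.7,10.5,-3.9,0,-1.7,5.2,6.2,-29.7,10.5,-3.9,0,-1.7,5.2,6.2,-29.7,10.5,-3.9,0,-1.7,5.2,6.2,-29.7,10.5,-3.9,0,-1.7,5.2,6.2,-29.7,10.5,-3.9,0]

```text
clock: 25.92
position: [0.6443, 0.0271, 0.3335]
ee_rot: [0.038, 0.759, 0.619, 0.196]
contact_force: [-0.1, 0.2, -2.5]
width: 0.0374
```

>>> drive_tool:
  targets: [-1.7,5.2,6.2,-29.7,10.5,-3.9,0,-1.7,5.2,6.2,-29.7,10.5,-3.9,0,-1.7,5.2,6.2,-29.7,10.5,-3.9,0,-1.7,5.2,6.2,-29.7,10.5,-3.9,0,-1.7,5.2,6.2,-29.7,10.5,-3.9,0,-1.7,5.2,6.2,-29.7,10.5,-3.9,0,-1.7,5.2,6.2,-29.7,10.5,-3.9,0,0,0,0,0,0,0,0,0,0,0,0,0,0,0]

```text
clock: 27.05
position: [0.6262, -0.1701, 0.2562]
ee_rot: [-0.15, 0.826, 0.261, 0.477]
contact_force: [-0.4, -0.0, -0.3]
width: 0.0375
```

```bash
python3 chk.py 2 p10 .09
```

```text
w 0.03747609834889567 F [-0.4 -0.  -0.3] qd 0.027  jar [ 0.6197 -0.1746  0.2609] x [-0.    -0.003 -1.   ]
2 rows of [0.01, -0.02, 0.03, -25.6, 1.2, 15.0, 0] -> end [ 0.6279 -0.1719  0.1969] minz 0.197
1 rows of [0.02, -0.04, 0.06, -51.3, 2.4, 29.9, 0] -> end [ 0.6278 -0.172   0.1969] minz 0.197
```

View pics/p10.png

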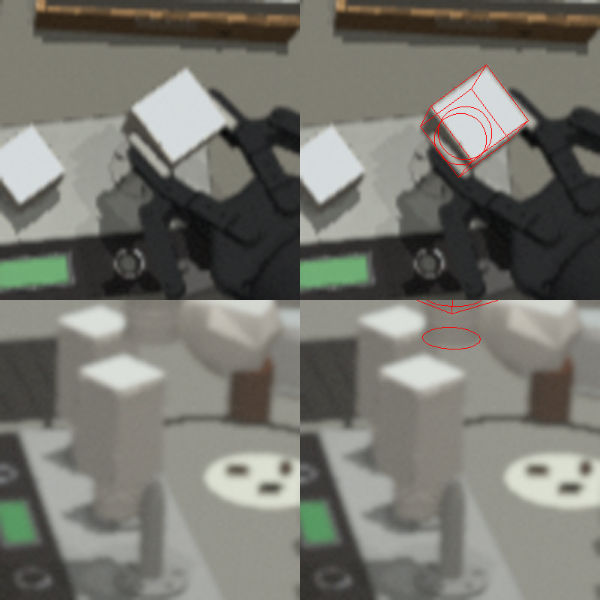

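Model and picture agree. Descend ~145 mm.

>>> drive_tool:
  targets: [0,0,0,-17,0.8,10,0,0,0,0,-17,0.8,10,0,0,0,0,-17,0.8,10,0,0,0,0,-12.4,0,7.2,0,0,0,0,-12.4,0,7.2,0,0,0,0,-12.4,0,7.2,0,0,0,0,-12.4,0,7.2,0,0,0,0,-12.4,0,7.2,0,0,0,0,-12.4,0,7.2,0,0,0,0,0,0,0,0,0,0,0,0,0,0,0]

```text
clock: 28.52
position: [0.6282, -0.172, 0.1111]
ee_rot: [-0.15, 0.826, 0.26, 0.478]
contact_force: [0.4, 0.1, -1.2]
width: 0.0375
```

```bash
python3 chk.py 2 p11 0
```

```text
w 0.037472048639893674 F [ 0.4  0.1 -1.2] qd 0.011  jar [ 0.6218 -0.1765  0.1157] x [ 0.001 -0.002 -1.   ]
1 rows of [0.06, -0.08, 0.03, -3.8, -0.2, 1.8, 0] -> end [ 0.6278 -0.172   0.1069] minz 0.107
1 rows of [0.06, -0.08, 0.03, -3.8, -0.2, 1.8, 0] -> end [ 0.6278 -0.172   0.1069] minz 0.107
```

View pics/p11.png

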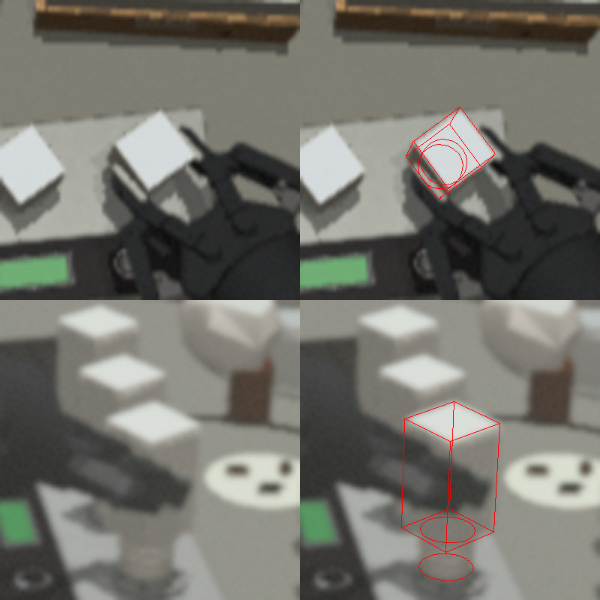

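>>> drive_tool:
  targets: [0,0,0,-1.6,0,0.9,0,0,0,0,-1.5,0,0.8,0,0,0,0,0,0,0,0,0,0,0,0,0,0,0.6,0,0,0,0,0,0,0.6,0,0,0,0,0,0,0.6,0,0,0,0,0,-10,0.6,0,0,0,0,0,-25,0.6,0,0,0,0,0,-40,0.6,0,0,0,0,0,-40,0.6,0,0,0,0,0,-40,0.6,0,0,0,0,0,0,0.6]

```text
clock: 30.12
position: [0.517, -0.2516, 0.1861]
ee_rot: [-0.147, 0.826, 0.26, 0.478]
contact_force: [0.3, 0.3, 1.0]
width: 0.0512
```

Run:
```python
from sweep import *
from st import *
s=get_state();print(s["position"],s["width"])
im,K=shot("top","t12");b=cv2.resize(im[190:360,230:510,::-1],None,fx=2.8,fy=2.8,interpolation=cv2.INTER_CUBIC)
up=R.from_euler('y',90,degrees=True)
for f in feet: draw(b,jarpts(np.array(f)+[0,0,.06],R.from_euler('z',35,degrees=True)*up),K,2.8,(230,190))
cv2.imwrite("pics/t12o.png",b)
crop(im,270,290,370,350,8,"t12s.png")
im,K=shot("side","s12");crop(im,200,170,400,320,4,"s12c.png")
```

```text
[ 0.51703234 -0.25159188  0.18609213] 0.05121960170561666
```

View pics/t12o.png

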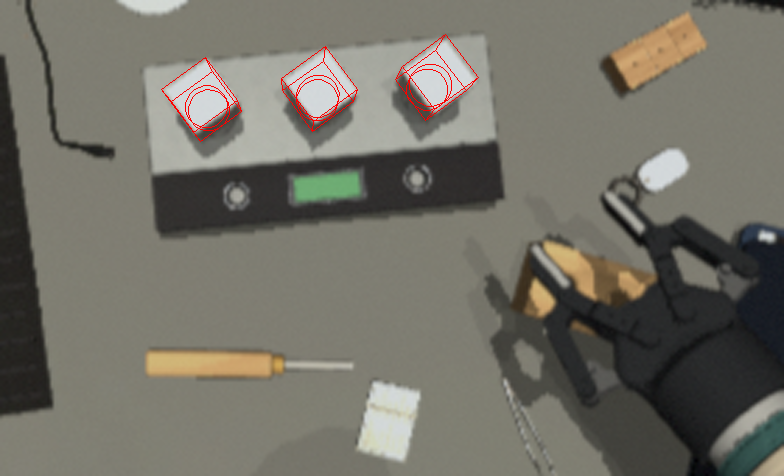

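View pics/t12s.png

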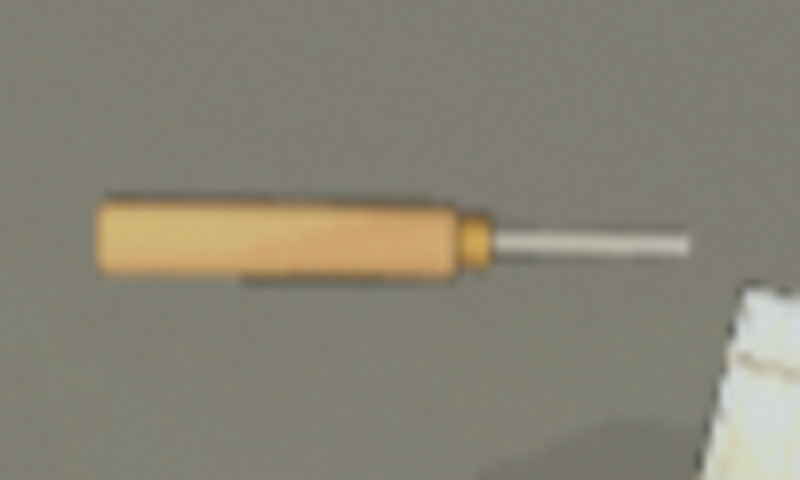

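View pics/s12c.png

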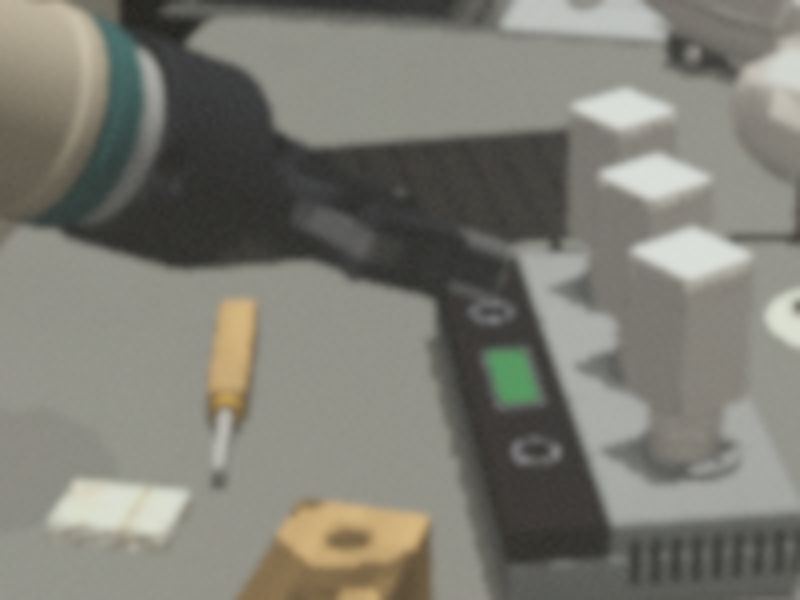

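```bash
cat >> sweep.py <<'E'
def styl(c,ax,z=.010):
    a=np.radians(ax);x=np.array([np.cos(a),np.sin(a),0]);zz=np.array([0,0,1.]);return np.array([c[0],c[1],z]),R.from_matrix(np.c_[x,np.cross(zz,x),zz])
def spick(S,lean,s,tz):
    p,Rj=S;x=Rj.as_matrix()[:,0];h=np.degrees(np.arctan2(-x[1],-x[0]));Rt=mk(h,-lean);z=Rt.as_matrix()[:,2]
    t=p+x*s;  # point on axis; tcp with height tz on line through t along z
    return t+z*((tz-t[2])/z[2]),Rt
def stippose(S,T,tip,phi,dl):
    "tool pose with stylus vertical and tip at given point"
    _,Rn=jarplace([0,0,0],phi,dl,0)
    off=T[1].inv().apply(S[0]+S[1].apply([.114,0,0])-T[0]);return np.array(tip)-Rn.apply(off),Rn,Rn*(T[1].inv()*S[1])
def stpts(p,Rj):
    f=lambda X:np.array(p)+Rj.apply(X);B=f([[a,b,c] for a in(-.05,.05) for b in(-.01,.01) for c in(-.01,.01)])
    E=[(i,j) for i in range(8) for j in range(i) if bin(i^j).count("1")==1]
    t=np.linspace(0,2*np.pi,20);ring=lambda x,r:f([[x,r*np.cos(k),r*np.sin(k)] for k in t])
    L=lambda r,x0,x1,a:f([[x0,r*np.cos(a),r*np.sin(a)],[x1,r*np.cos(a),r*np.sin(a)]])
    return [np.array([B[i],B[j]]) for i,j in E]+[ring(.059,.0075),ring(.114,.0035)]+[L(.0035,.059,.114,a) for a in(0,1.57,3.14,4.71)]
E
cat >> st.py <<'E'
btn=[[.5434,-.0272,.0395],[.5536,-.1679,.0395]]
bores=[[.4699,-.272,.07],[.4567,-.3117,.07],[.4435,-.3512,.07]]
E
timeout 400 python3 - <<'E'
from sweep import *
from st import *
K=cam("top");f=lambda u,v,z:plane((270+u/8,290+v/8),z,K)
a,b,t=f(98,239,.02),f(456,241,.02),f(690,245,.01)
print(a,b,t,np.linalg.norm(a-b),np.linalg.norm(t-b))
ax=np.degrees(np.arctan2(t[1]-a[1],t[0]-a[0]));c=(a+b)/2;print("c",c,"ax",ax,np.degrees(np.arctan2(b[1]-a[1],b[0]-a[0])))
s=get_state();p,Rt=np.array(s["position"]),rot(s["ee_rot"])
S=styl(c[:2],ax)
for dl in(25,):
    T=spick(S,dl,-.015,.009);print("T",T[0])
    for phi in (35,60):
        print("phi",phi)
        q,e=ik(T[0]+[0,0,.15],T[1],load()[-1]["qpos"]);print(q.round(2),e)
        q1,_=track(q,(T[0]+[0,0,.15],T[1]),*T,3)
        for tgt in btn+bores[:2]:
            P=stippose(S,T,np.array(tgt)+[0,0,.05],phi,dl);print(tgt,P[0].round(3),P[2].as_matrix()[:,0].round(2))
            q2,_=track(q,(T[0]+[0,0,.15],T[1]),P[0],P[1],14)
            z=.006 if tgt in bores else .0345
            P2=stippose(S,T,[tgt[0],tgt[1],z],phi,dl);q3,_=track(q2,P[:2],P2[0],P2[1],4)
E
```

```text
[0.4133623  0.04706542 0.02      ] [ 0.41123007 -0.0515945   0.02      ] [ 0.4083316  -0.11608395  0.01      ] 0.0986829624312595 0.06532449548429936
c [ 0.41229618 -0.00226454  0.02      ] ax -91.7661520823292 -91.23807789563226
T [0.41274412 0.01226225 0.009     ]
phi 35
[ 0.22  0.18  1.93 -0.46  1.19  0.46] 1.0494159449858119e-15
N 3 q [ 0.22  0.4   2.11 -0.59  0.83  0.7 ] speed frac 0.44 err 1.1e-15 min [ 0.22  0.18  1.93 -0.59  0.83  0.46] max [ 0.22  0.4   2.11 -0.46  1.19  0.7 ]
[0.5434, -0.0272, 0.0395] [ 0.544 -0.027  0.218] [ 0.  0. -1.]
N 14 q [-0.87  0.23  2.29  1.37  1.17 -0.89] speed frac 0.59 err 1.8e-13 min [-0.87  0.04  1.92 -0.46  0.89 -0.89] max [0.22 0.23 2.29 1.37 1.19 0.46]
N 4 q [-0.87  0.36  2.35  1.46  1.14 -1.1 ] speed frac 0.20 err 1.6e-15 min [-0.87  0.23  2.29  1.37  1.14 -1.1 ] max [-0.87  0.36  2.35  1.46  1.17 -0.89]
[0.5536, -0.1679, 0.0395] [ 0.554 -0.167  0.218] [ 0.  0. -1.]
N 14 q [-1.05  0.35  2.07  1.21  1.31 -0.82] speed frac 0.54 err 3.4e-13 min [-1.05  0.06  1.89 -0.46  1.   -0.82] max [0.22 0.35 2.07 1.21 1.31 0.46]
N 4 q [-1.05  0.45  2.12 
[... 1864 characters left out ...]
271  0.249] [-0.  0. -1.]
N 14 q [-1.18  0.52  1.63  0.83  1.8  -0.82] speed frac 0.60 err 3.4e-13 min [-1.18  0.04  1.63 -0.46  1.17 -0.82] max [0.22 0.52 1.93 0.83 1.8  0.46]
N 4 q [-1.18  0.66  1.72  0.8   1.65 -0.99] speed frac 0.17 err 1.5e-15 min [-1.18  0.52  1.63  0.8   1.65 -0.99] max [-1.18  0.66  1.72  0.83  1.8  -0.82]
[0.4567, -0.3117, 0.07] [ 0.457 -0.311  0.249] [-0.  0. -1.]
N 14 q [-1.22  0.55  1.56  0.81  1.85 -0.82] speed frac 0.64 err 4.5e-14 min [-1.22  0.03  1.56 -0.46  1.18 -0.82] max [0.22 0.55 1.93 0.81 1.85 0.46]
N 4 q [-1.22  0.69  1.65  0.78  1.7  -0.98] speed frac 0.16 err 2.0e-15 min [-1.22  0.55  1.56  0.78  1.7  -0.98] max [-1.22  0.69  1.65  0.81  1.85 -0.82]
```

```bash
cat >> st.py <<'E'
sty=([.4123,-.0023],-91.5)
E
python3 - <<'E'
from sweep import *
from st import *
s=get_state();p,Rt=np.array(s["position"]),rot(s["ee_rot"])
S=styl(*sty);T=spick(S,25,-.015,.009)
c=plan(p+[-.06,.03,.08],Rt,st=s,fing=.5)
c1=plan(T[0]+[0,0,.14],T[1],cmd=c,fing=.5,N=14)
q,cm=track(s["qpos"],(p,Rt),*c,2);q,cm=track(q,c,*c1,14)
E
```

```text
2 rows of [0.0, 0.0, 0.0, 26.7, -29.4, -33.9, 0.5] -> end [ 0.4576 -0.2192  0.2649] minz 0.225
14 rows of [1.26, -5.59, -3.98, 10.8, -13.5, 11.9, 0.5] -> end [0.4122 0.0124 0.1495] minz 0.15
N 2 q [-1.27  0.23  1.99  0.98  1.47 -0.71] speed frac 0.41 err 9.0e-15 min [-1.27  0.23  1.97  0.98  1.33 -0.81] max [-1.17  0.41  1.99  1.06  1.47 -0.71]
N 14 q [ 0.22  0.19  1.94 -0.46  1.17  0.47] speed frac 0.56 err 1.4e-13 min [-1.27 -0.    1.87 -0.46  1.09 -0.71] max [0.22 0.23 1.99 0.98 1.47 0.47]
```

>>> drive_tool:
  targets: [0,0,0,26.7,-29.4,-33.9,0.5,0,0,0,26.7,-29.4,-33.9,0.5,1.3,-5.6,-4,10.8,-13.5,11.9,0.5,1.3,-5.6,-4,10.8,-13.5,11.9,0.5,1.3,-5.6,-4,10.8,-13.5,11.9,0.5,1.3,-5.6,-4,10.8,-13.5,11.9,0.5,1.3,-5.6,-4,10.8,-13.5,11.9,0.5,1.3,-5.6,-4,10.8,-13.5,11.9,0.5]

```text
clock: 31.22
position: [0.4712, -0.0949, 0.2525]
ee_rot: [-0.023, 0.844, 0.489, 0.221]
contact_force: [-0.4, 0.2, -0.1]
width: 0.0427
```

>>> drive_tool:
  targets: [1.3,-5.6,-4,10.8,-13.5,11.9,0.5,1.3,-5.6,-4,10.8,-13.5,11.9,0.5,1.3,-5.6,-4,10.8,-13.5,11.9,0.5,1.3,-5.6,-4,10.8,-13.5,11.9,0.5,1.2,-5.6,-4,10.8,-13.5,11.9,0.5,1.2,-5.6,-4,10.8,-13.5,11.9,0.5,1.2,-5.6,-4,10.8,-13.5,11.9,0.5,1.2,-5.6,-4,10.8,-13.5,11.9,0.5,0,0,0,0,0,0,0.5,0,0,0,0,0,0,0.5]

```text
clock: 32.48
position: [0.4112, 0.0125, 0.1497]
ee_rot: [0.152, 0.696, 0.685, -0.155]
contact_force: [0.9, 0.2, -0.4]
width: 0.0427
```

Run:
```python
from sweep import *
from st import *
im,KW=shot("wrist","w13");s=get_state();print(s["position"],s["width"])
S=styl(*sty);T=spick(S,25,-.015,.009)
v=im[:,:,::-1].copy();draw(v,stpts(*S),KW);cv2.imwrite("pics/w13o.png",v)
im,KW=shot("top","t13");b=cv2.resize(im[290:350,270:370,::-1],None,fx=8,fy=8,interpolation=cv2.INTER_CUBIC);draw(b,stpts(*S),KW,8,(270,290));cv2.imwrite("pics/t13o.png",b)
plan(T[0]+[0,0,.03],T[1],st=s,fing=.5)
```

```text
[0.41153844 0.01203917 0.15016856] 0.042914927089180405
2 rows of [0.11, 0.01, 0.21, 23.6, 0.6, 50.3, 0.5] -> end [0.4128 0.0122 0.039 ] minz 0.039
```

View pics/w13o.png

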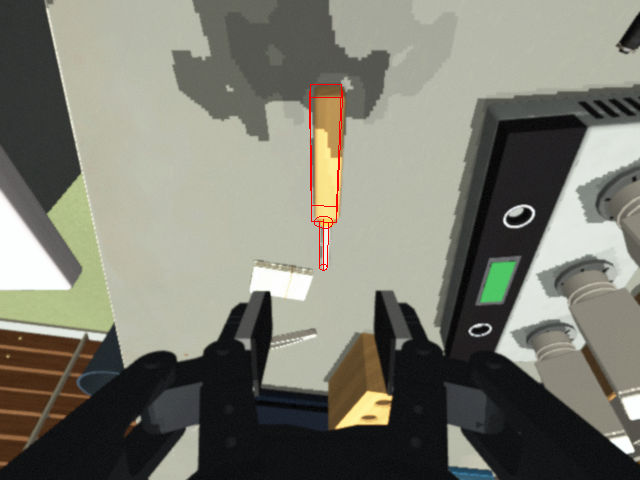

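View pics/t13o.png

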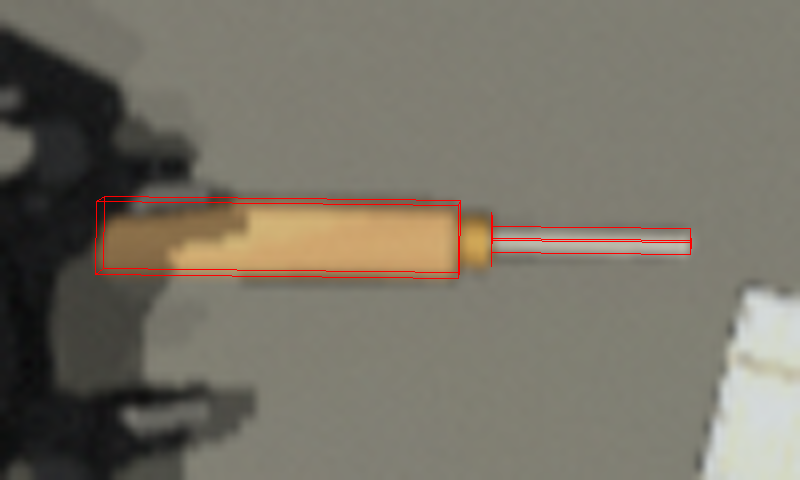

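>>> drive_tool:
  targets: [0.1,0,0.2,23.6,0.6,50.3,0.5,0.1,0,0.2,23.6,0.6,50.3,0.5,0,0,0,4.1,0,8.9,0.5,0,0,0,4.1,0,8.9,0.5,0,0,0,4,0,8.6,0.5,0,0,0,0,0,0,0.5,0,0,0,0,0,0,0.5]

```text
clock: 33.45
position: [0.4127, 0.0123, 0.0102]
ee_rot: [0.152, 0.699, 0.681, -0.155]
contact_force: [0.2, 0.3, -0.0]
width: 0.0426
```

Run:
```python
from sweep import *
from st import *
im,KW=shot("wrist","w14");s=get_state();print(s["position"],s["width"],s["contact_force"])
S=styl(*sty);T=spick(S,25,-.015,.009)
plan(T[0],T[1],st=s,fing=.5)
```

```text
[0.41269864 0.01228998 0.01012397] 0.04270922050042465 [ 0.70154654 -0.12462786 -1.55153974]
1 rows of [0.04, 0.06, 0.04, 0.4, 0.0, 1.0, 0.5] -> end [0.4127 0.0122 0.009 ] minz 0.009
```

View pics/w14.png

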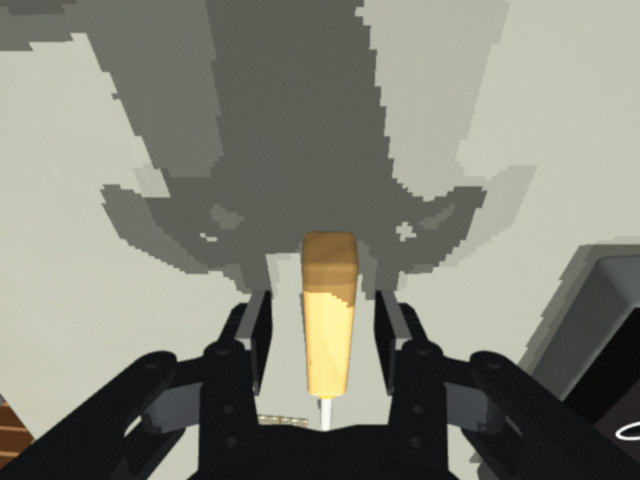

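>>> drive_tool:
  targets: [0,0,0,0.5,0.4,1.2,0.5,0,0,0,0,0,0,0,0,0,0,0,0,0,0,0,0,0,0,0,0,0,0,0,0,0,0,0,0,0,0,0,0,0,0,0]
  grip_force: 60

```text
clock: 34.25
position: [0.4128, 0.0121, 0.0085]
ee_rot: [0.151, 0.699, 0.681, -0.156]
contact_force: [-0.3, 1.8, 5.1]
width: 0.0183
```

```bash
cat > slift.py <<'E'
from sweep import *
from st import *
import pickle
s=get_state();print(s["position"],s["width"],s["contact_force"])
p=np.array(s["position"]);Rt=rot(s["ee_rot"]);M=Rt.as_matrix();x=-M[:,0].copy();x[2]=0;x/=np.linalg.norm(x)
c=np.array([*sty[0],0]);d=c-p;d[2]=0;q=p+x*(d@x);ax=np.degrees(np.arctan2(x[1],x[0]));print("ax",ax,"lat",1000*np.dot(d,[-x[1],x[0],0]))
S=styl(q[:2],ax);pickle.dump((S[0],S[1].as_matrix(),p,M),open("held.pkl","wb"))
c=plan(p+[0,0,.20],Rt,st=s,fing=0)
P=stippose(S,(p,Rt),np.array(btn[0])+[0,0,.07],35,25);print(P[0],P[2].as_matrix()[:,0].round(3))
plan(P[0],P[1],N=12,cmd=c,fing=0)
E
python3 slift.py
```

```text
[0.41283339 0.01213719 0.00852489] 0.018327741540732103 [-0.34947537  1.8329831   5.05657809]
ax -91.43967981446696 lat -0.17049872716348602
4 rows of [0.0, 0.0, 0.0, -21.2, 0.0, -45.3, 0] -> end [0.4129 0.0121 0.2086] minz 0.059
[ 0.54445335 -0.02642554  0.23794785] [ 0.001  0.001 -1.   ]
12 rows of [-1.68, 6.91, 4.63, 2.4, 12.1, -0.4, 0] -> end [ 0.5443 -0.0262  0.2382] minz 0.208
```

>>> drive_tool:
  targets: [0,0,0,-10.6,0,-22.7,0,0,0,0,-21.2,0,-45.3,0,0,0,0,-21.2,0,-45.3,0,0,0,0,-21.2,0,-45.3,0,0,0,0,-10.6,0,-22.6,0,0,0,0,0,0,0,0]

```text
clock: 35.0
position: [0.4137, 0.0123, 0.2095]
ee_rot: [0.152, 0.699, 0.681, -0.154]
contact_force: [-0.5, -0.2, -1.1]
width: 0.0184
```

>>> drive_tool:
  targets: [-1.7,6.9,4.6,2.4,12.1,-0.4,0,-1.7,6.9,4.6,2.4,12.1,-0.4,0,-1.7,6.9,4.6,2.4,12.1,-0.4,0,-1.7,6.9,4.6,2.4,12.1,-0.4,0,-1.7,6.9,4.6,2.4,12.1,-0.4,0,-1.7,6.9,4.6,2.4,12.1,-0.4,0,-1.7,6.9,4.6,2.4,12.1,-0.4,0,-1.7,6.9,4.6,2.4,12.1,-0.4,0,-1.7,6.9,4.6,2.4,12.1,-0.4,0]

```text
clock: 36.12
position: [0.5169, -0.0029, 0.2263]
ee_rot: [-0.087, 0.839, 0.395, 0.365]
contact_force: [0.2, 0.5, -0.8]
width: 0.0184
```

>>> drive_tool:
  targets: [-1.7,6.9,4.6,2.4,12.1,-0.4,0,-1.7,6.9,4.6,2.4,12.1,-0.4,0,-1.7,6.9,4.6,2.4,12.1,-0.4,0,0,0,0,0,0,0,0,0,0,0,0,0,0,0]

```text
clock: 36.75
position: [0.5439, -0.0255, 0.2373]
ee_rot: [-0.161, 0.804, 0.256, 0.511]
contact_force: [-0.3, 0.0, -1.0]
width: 0.0182
```

```bash
cat > schk.py <<'E'
import sys
from sweep import *
from st import *
def main(tgt,tag,z,phi=35,dl=25):
    s=get_state();J,T=held();p,Rt=np.array(s["position"]),rot(s["ee_rot"])
    jp=p+Rt.apply(T[1].inv().apply(J[0]-T[0]));jr=Rt*(T[1].inv()*J[1]);tip=jp+jr.apply([.114,0,0])
    print("w",s["width"].round(4),"F",s["contact_force"].round(1),"tip",tip.round(4),"x",jr.as_matrix()[:,0].round(3),"qd",abs(s["qd"]).max().round(3))
    for n in("top","side"):
        im=get_image(n);KW=cam(n);u,v=proj(np.array(tgt)+[0,0,.06],KW).astype(int);x0,y0=max(0,u-50),max(0,v-50)
        b=cv2.resize(im[y0:y0+100,x0:x0+100,::-1],None,fx=4,fy=4,interpolation=cv2.INTER_CUBIC);r=b.copy();draw(b,stpts(jp,jr),KW,4,(x0,y0));print(n,"crop org",x0,y0,"tip px",((proj(tip,KW)-(x0,y0))*4).round(0))
        out=np.hstack([r,b]) if n=="top" else np.vstack([out,np.hstack([r,b])])
    cv2.imwrite(f"pics/{tag}.png",cv2.resize(out,None,fx=.75,fy=.75))
    P=stippose(J,T,[tgt[0],tgt[1],z],phi,dl);plan(P[0],P[1],st=s,fing=0)
k=sys.argv[1];tgt=btn[int(k[1])] if k[0]=="b" else bores[int(k[1])]
main(tgt,sys.argv[2],float(sys.argv[3]))
E
python3 schk.py b0 q1 .06
```

```text
Traceback (most recent call last):
  File "schk.py", line 15, in <module>
    main(tgt,sys.argv[2],float(sys.argv[3]))
    ~~~~^^^^^^^^^^^^^^^^^^^^^^^^^^^^^^^^^^^^
  File "schk.py", line 7, in main
    print("w",s["width"].round(4),"F",s["contact_force"].round(1),"tip",tip.round(4),"x",jr.as_matrix()[:,0].round(3),"qd",abs(s["qd"]).max().round(3))
              ^^^^^^^^^^^^^^^^
AttributeError: 'float' object has no attribute 'round'
```

```bash
sed -i 's/s\["width"\].round(4)/s["width"]/' schk.py; python3 schk.py b0 q1 .06
```

```text
w 0.018214710419525965 F [-0.3  0.  -1. ] tip [ 0.5428 -0.0268  0.1089] x [ 0.001 -0.004 -1.   ] qd 0.023
top crop org 263 208 tip px [198. 202.]
side crop org 272 172 tip px [200. 186.]
1 rows of [-0.16, 0.15, 0.28, -44.2, 0.9, 20.7, 0] -> end [ 0.5444 -0.0264  0.1885] minz 0.188
```

View pics/q1.png

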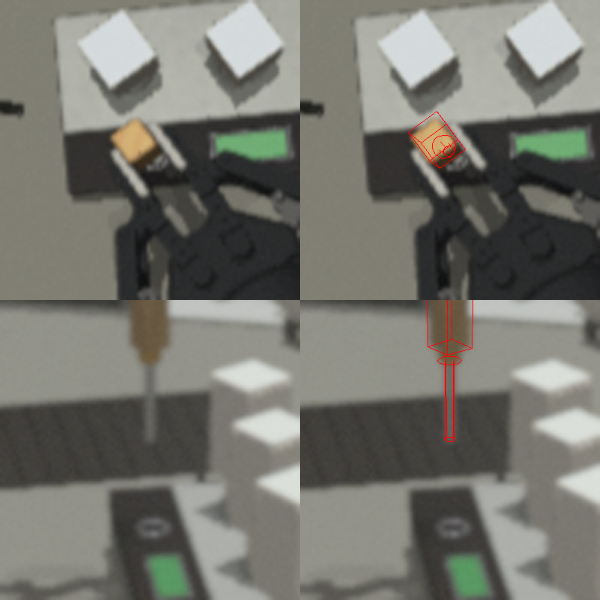

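>>> drive_tool:
  targets: [0,0.1,0.2,-14.7,0.3,6.9,0,0,0,0,-14.7,0.3,6.9,0,0,0,0,-14.7,0.3,6.9,0,0,0,0,0,0,0,0,0,0,0,0,0,0,0]

```text
clock: 37.48
position: [0.5453, -0.0264, 0.1903]
ee_rot: [-0.161, 0.803, 0.256, 0.513]
contact_force: [-0.9, 0.1, -0.6]
width: 0.0185
```

```bash
python3 schk.py b0 q2 .0395; python3 -c "
from sweep import *
from st import *
for b in btn: print(proj(b,cam('side')),proj(np.array(b)+[0,0,.006],cam('side')))"
```

```text
w 0.018527368827043936 F [-0.9  0.1 -0.6] tip [ 0.5446 -0.0274  0.0618] x [ 0.004 -0.001 -1.   ] qd 0.006
top crop org 263 208 tip px [204. 203.]
side crop org 272 172 tip px [203. 273.]
1 rows of [-0.08, -0.09, 0.24, -20.6, -0.5, 8.8, 0] -> end [ 0.5445 -0.0264  0.1679] minz 0.168
[322.17566237 250.28001176] [322.17912394 247.60061656]
[332.88061396 285.67039652] [332.91003508 282.75522492]
```

View pics/q2.png

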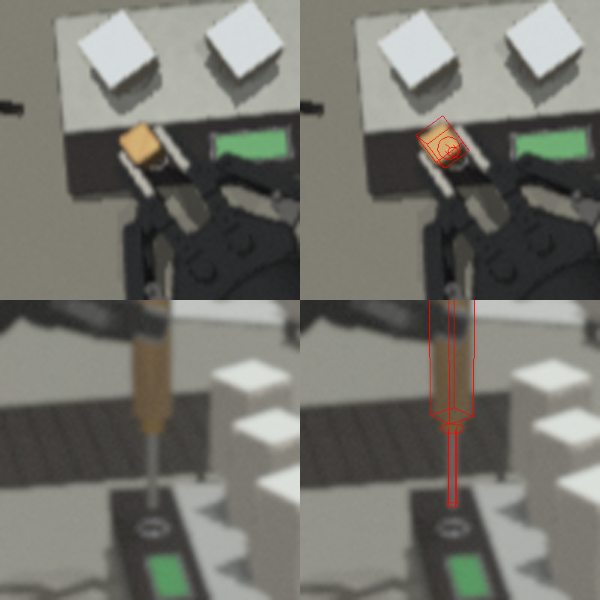

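>>> drive_tool:
  targets: [0,0,0,-6.9,-0.2,2.9,0,0,0,0,-6.9,-0.2,2.9,0,0,0,0,-5,-0.1,2.2,0,0,0,0,0,0,0,0,0,0,0,0,0,0,0]

```text
clock: 38.2
position: [0.5442, -0.0267, 0.1689]
ee_rot: [-0.162, 0.804, 0.255, 0.513]
contact_force: [0.4, 0.3, -0.2]
width: 0.0181
```

```bash
cat > tipz.py <<'E'
from sweep import *
F=[];s=get_state();J,T=held();p,Rt=np.array(s["position"]),rot(s["ee_rot"])
tip=p+Rt.apply(T[1].inv().apply(J[0]+J[1].apply([.114,0,0])-T[0]));print("tip",tip.round(4),"F",s["contact_force"].round(2),"w",s["width"],"t",s["clock"])
E
python3 tipz.py
```

```text
tip [ 0.5434 -0.0275  0.0405] F [ 0.44  0.29 -0.2 ] w 0.01808653381847946 t 38.2
```

>>> drive_tool:
  targets: [0,0,0,-1.8,0,0.8,0,0,0,0,-1.8,0,0.8,0,0,0,0,0,0,0,0]

```text
clock: 38.58
position: [0.5444, -0.0268, 0.1655]
ee_rot: [-0.162, 0.803, 0.255, 0.514]
contact_force: [-0.2, -0.7, 3.2]
width: 0.0184
```

>>> drive_tool:
  targets: [0,0,0,-1,0,0.4,0,0,0,0,0,0,0,0]

```text
clock: 38.83
position: [0.5443, -0.0268, 0.1643]
ee_rot: [-0.162, 0.803, 0.255, 0.513]
contact_force: [-0.5, -0.6, 3.0]
width: 0.018
```

```bash
python3 tipz.py
```

```text
tip [ 0.5436 -0.0276  0.0359] F [-0.47 -0.61  3.  ] w 0.018041381660649305 t 38.825
```

>>> drive_tool:
  targets: [0,0,0,-0.9,0,0.4,0,0,0,0,0,0,0,0]

```text
clock: 39.08
position: [0.5442, -0.0268, 0.1632]
ee_rot: [-0.162, 0.803, 0.255, 0.513]
contact_force: [0.3, -0.7, 4.9]
width: 0.0184
```

>>> drive_tool:
  targets: [0,0,0,-0.9,0,0.4,0,0,0,0,0,0,0,0]

```text
clock: 39.33
position: [0.5443, -0.0268, 0.1625]
ee_rot: [-0.162, 0.803, 0.255, 0.514]
contact_force: [0.3, 0.2, 5.9]
width: 0.0187
```

>>> drive_tool:
  targets: [0,0,0,-0.9,0,0.4,0,0,0,0,0,0,0,0]

```text
clock: 39.58
position: [0.5446, -0.0266, 0.1624]
ee_rot: [-0.162, 0.803, 0.254, 0.514]
contact_force: [-1.2, -0.7, 10.0]
width: 0.0183
```

```bash
python3 tipz.py
```

```text
tip [ 0.5442 -0.0272  0.034 ] F [-1.18 -0.75  9.99] w 0.018296120119609984 t 39.575
```

>>> drive_tool:
  targets: [0,0,0,0,0,0,0,0,0,0,0,0,0,0,0,0,0,3,0,-1.3,0,0,0,0,10,0,-4.5,0,0,0,0,20,0,-9.3,0,0,0,0,20,0,-9.3,0,0,0,0,0,0,0,0]

```text
clock: 40.45
position: [0.544, -0.0269, 0.2193]
ee_rot: [-0.16, 0.804, 0.256, 0.513]
contact_force: [-1.5, 0.4, -0.4]
width: 0.0184
```

```bash
python3 tipz.py; python3 schk.py b1 q3 .0645
```

```text
tip [ 0.5432 -0.0282  0.0908] F [-1.46  0.38 -0.38] w 0.01839470794971294 t 40.45
w 0.01839470794971294 F [-1.5  0.4 -0.4] tip [ 0.5432 -0.0282  0.0908] x [ 0.003 -0.004 -1.   ] qd 0.034
top crop org 331 201 tip px [-69. 231.]
side crop org 283 205 tip px [157.  89.]
3 rows of [0.0, 0.02, 0.1, -18.2, 40.3, -17.9, 0] -> end [ 0.5548 -0.1671  0.1929] minz 0.193
```

>>> drive_tool:
  targets: [0,0,0,-9,20.2,-9,0,0,0,0.1,-18.2,40.3,-17.9,0,0,0,0.1,-18.2,40.3,-17.9,0,0,0,0,-9,20.2,-9,0,0,0,0,0,0,0,0,0,0,0,0,0,0,0]

```text
clock: 41.3
position: [0.5543, -0.1648, 0.1924]
ee_rot: [-0.164, 0.804, 0.253, 0.512]
contact_force: [-0.4, 0.8, -0.9]
width: 0.0182
```

```bash
python3 schk.py b1 q4 .0405
```

```text
w 0.018171819304282272 F [-0.4  0.8 -0.9] tip [ 0.5532 -0.165   0.064 ] x [ 0.     0.005 -1.   ] qd 0.016
top crop org 331 201 tip px [191. 209.]
side crop org 283 205 tip px [198. 272.]
1 rows of [-0.23, -0.1, -0.16, -21.8, 2.2, 8.9, 0] -> end [ 0.5546 -0.1671  0.1689] minz 0.169
```

View pics/q4.png

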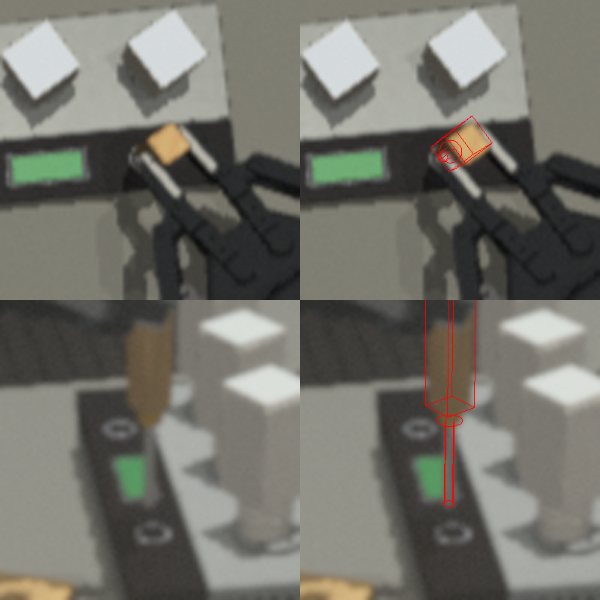

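>>> drive_tool:
  targets: [-0.2,-0.1,-0.2,-6,1.1,2.4,0,0,0,0,-6,1.1,2.4,0,0,0,0,-5,0,2.1,0,0,0,0,-4.5,0,2,0,0,0,0,0,0,0,0,0,0,0,0,0,0,0]

```text
clock: 42.15
position: [0.5553, -0.169, 0.1693]
ee_rot: [-0.16, 0.804, 0.254, 0.513]
contact_force: [1.1, 0.8, -1.1]
width: 0.0184
```

```bash
python3 tipz.py
```

```text
tip [ 0.5544 -0.1701  0.0409] F [ 1.09  0.81 -1.06] w 0.018382891046937015 t 42.15
```

>>> drive_tool:
  targets: [0,0,0,0,-1.8,0,0,0,0,0,0,0,0,0,0,0,0,-1.8,0,0.8,0,0,0,0,-1.8,0,0.8,0,0,0,0,0,0,0,0]

```text
clock: 42.78
position: [0.5546, -0.168, 0.1659]
ee_rot: [-0.16, 0.804, 0.254, 0.513]
contact_force: [-0.5, -0.1, 1.4]
width: 0.0184
```

```bash
python3 tipz.py
```

```text
tip [ 0.5539 -0.1691  0.0375] F [-0.47 -0.14  1.37] w 0.018368104824394507 t 42.775
```

>>> drive_tool:
  targets: [0,0,0,-0.9,0,0.4,0,0,0,0,0,0,0,0]

```text
clock: 43.02
position: [0.5546, -0.168, 0.1649]
ee_rot: [-0.16, 0.804, 0.254, 0.513]
contact_force: [-0.5, -0.4, 2.4]
width: 0.0184
```

>>> drive_tool:
  targets: [0,0,0,-0.9,0,0.4,0,0,0,0,0,0,0,0]

```text
clock: 43.28
position: [0.5545, -0.168, 0.1638]
ee_rot: [-0.16, 0.804, 0.254, 0.513]
contact_force: [-0.3, -0.3, 2.8]
width: 0.0183
```

```bash
python3 tipz.py
```

```text
tip [ 0.5537 -0.1691  0.0353] F [-0.31 -0.25  2.81] w 0.01830129394797606 t 43.275
```

>>> drive_tool:
  targets: [0,0,0,-0.9,0,0.4,0,0,0,0,0,0,0,0]

```text
clock: 43.52
position: [0.5545, -0.168, 0.1628]
ee_rot: [-0.16, 0.804, 0.254, 0.513]
contact_force: [-0.0, 0.1, 3.7]
width: 0.0186
```

>>> drive_tool:
  targets: [0,0,0,-0.9,0,0.4,0,0,0,0,0,0,0,0]

```text
clock: 43.78
position: [0.5547, -0.1678, 0.1625]
ee_rot: [-0.16, 0.804, 0.254, 0.514]
contact_force: [-0.8, -0.5, 5.8]
width: 0.0184
```

```bash
python3 tipz.py
```

```text
tip [ 0.554  -0.1688  0.034 ] F [-0.83 -0.51  5.84] w 0.01842735769064005 t 43.775
```

One more step so it is clearly bottomed, hold, then lift.

>>> drive_tool:
  targets: [0,0,0,-0.9,0,0.4,0,0,0,0,0,0,0,0,0,0,0,0,0,0,0]

```text
clock: 44.15
position: [0.5548, -0.1677, 0.1623]
ee_rot: [-0.16, 0.803, 0.254, 0.514]
contact_force: [-1.0, 0.0, 9.7]
width: 0.0185
```

>>> drive_tool:
  targets: [0,0,0,0,0,0,0,0,0,0,3,0,-1.3,0,0,0,0,10,0,-4.5,0,0,0,0,25,0,-11.5,0,0,0,0,40,0,-18.5,0,0,0,0,0,0,0,0,0,0,0,0,0,0,0]

```text
clock: 45.02
position: [0.5541, -0.167, 0.2455]
ee_rot: [-0.16, 0.805, 0.254, 0.512]
contact_force: [-0.3, 0.4, -1.3]
width: 0.0184
```

```bash
python3 schk.py o0 q5 .085; python3 -c "
from sweep import *
im,K=shot('top','t15');crop(im,400,260,500,330,8,'t15c.png')"
```

```text
w 0.018376710283292266 F [-0.3  0.4 -1.3] tip [ 0.5529 -0.1682  0.117 ] x [ 0.    -0.003 -1.   ] qd 0.02
top crop org 387 242 tip px [-17.  39.]
side crop org 235 220 tip px [392. 108.]
3 rows of [0.03, 0.05, 0.04, -27.8, 12.6, -34.0, 0] -> end [ 0.4711 -0.2712  0.2133] minz 0.213
```

View pics/t15c.png

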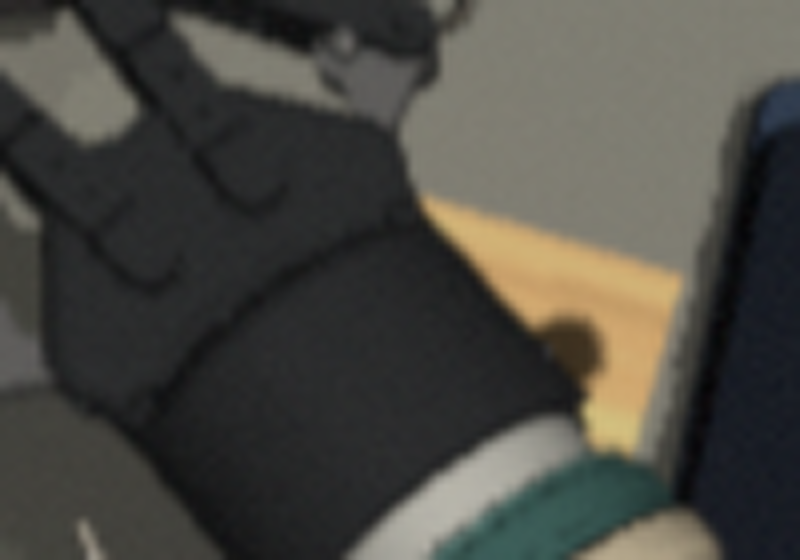

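```bash
python3 -c "
from sweep import *
from st import *
for b in bores: print(proj(b,cam('side')))
im=cv2.imread('pics/side0.png')[:,:,::-1];crop(im,240,285,320,345,10,'s0b.png')
im=cv2.imread('pics/top0.png')[:,:,::-1];crop(im,410,270,490,325,10,'t0b.png')"
```

```text
[286.12864261 303.67474337]
[277.76931159 317.71240801]
[268.71405511 332.84453207]
```

View pics/s0b.png

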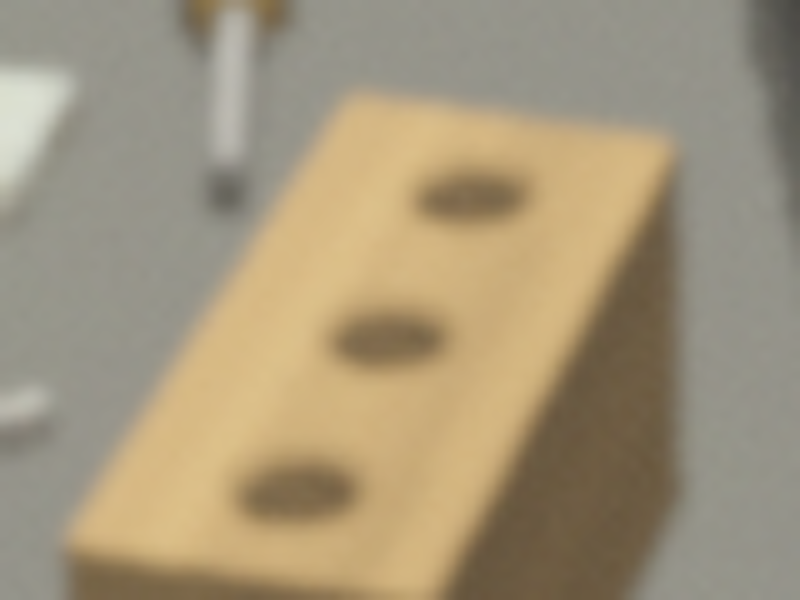

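View pics/t0b.png

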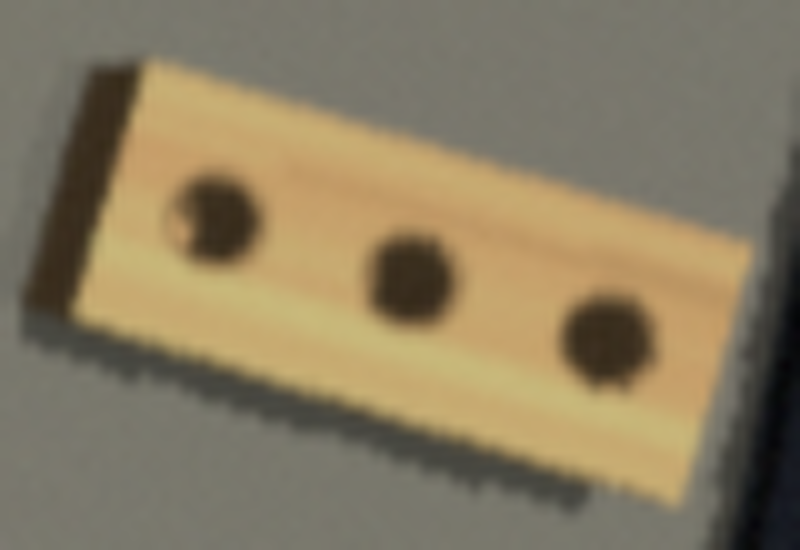

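```bash
python3 - <<'E'
from sweep import *
a=plane((450.65,297.5),.07,cam("top"));b=plane((278.25,318.55),.07,cam("side"));print(a,b,(a+b)/2)
m=((a+b)/2).round(4)
open("st.py","a").write(f"bores[1]=[{m[0]},{m[1]},.07]\n")
E
python3 schk.py o1 q6 .085
```

```text
[ 0.45751807 -0.31091617  0.07      ] [ 0.45744566 -0.31406476  0.07      ] [ 0.45748186 -0.31249046  0.07      ]
w 0.01805592729121424 F [-0.8 -0.5 -0.6] tip [ 0.5531 -0.1679  0.1167] x [ 0. -0. -1.] qd 0.005
top crop org 408 248 tip px [-102.   15.]
side crop org 227 234 tip px [424.  52.]
4 rows of [0.02, 0.02, 0.0, -24.3, 15.9, -33.2, 0] -> end [ 0.4584 -0.3116  0.2133] minz 0.213
```

>>> drive_tool:
  targets: [0,0,0,-12.2,8,-16.6,0,0,0,0,-24.3,15.9,-33.2,0,0,0,0,-24.3,15.9,-33.2,0,0,0,0,-24.3,15.9,-33.2,0,0,0,0,-12.1,8,-16.6,0,0,0,0,0,0,0,0,0,0,0,0,0,0,0]

```text
clock: 46.15
position: [0.4591, -0.3107, 0.2149]
ee_rot: [-0.161, 0.804, 0.254, 0.513]
contact_force: [0.2, 0.5, 0.1]
width: 0.0184
```

```bash
python3 schk.py o1 q7 .06
```

```text
w 0.018363912497921787 F [0.2 0.5 0.1] tip [ 0.4582 -0.3116  0.0864] x [ 0.003 -0.    -1.   ] qd 0.013
top crop org 408 248 tip px [180. 198.]
side crop org 227 234 tip px [206. 298.]
1 rows of [0.04, -0.04, 0.09, -24.4, 0.5, 10.2, 0] -> end [ 0.4585 -0.3118  0.1885] minz 0.188
```

View pics/q7.png

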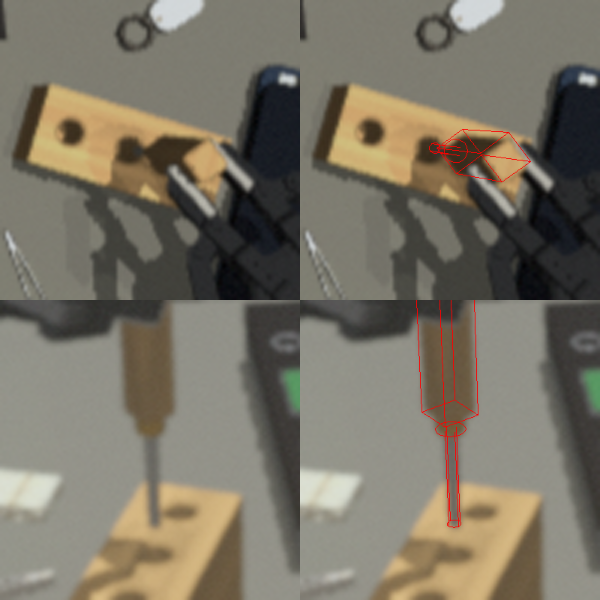

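>>> drive_tool:
  targets: [0,0,0,-8,0.2,3.4,0,0,0,0,-8,0.2,3.4,0,0,0,0,-8,0.1,3.4,0,0,0,0,0,0,0,0,0,0,0,0,0,0,0]

```text
clock: 46.88
position: [0.4584, -0.3132, 0.1887]
ee_rot: [-0.16, 0.804, 0.254, 0.513]
contact_force: [0.6, 0.4, -0.4]
width: 0.0184
```

```bash
python3 schk.py o1 q8 .025
```

```text
w 0.01843143732056565 F [ 0.6  0.4 -0.4] tip [ 0.4576 -0.3143  0.0602] x [ 0.003 -0.002 -1.   ] qd 0.007
top crop org 408 248 tip px [173. 197.]
side crop org 227 234 tip px [206. 360.]
1 rows of [0.13, 0.01, 0.11, -31.5, -1.3, 15.8, 0] -> end [ 0.4586 -0.3117  0.1534] minz 0.153
```

View pics/q8.png

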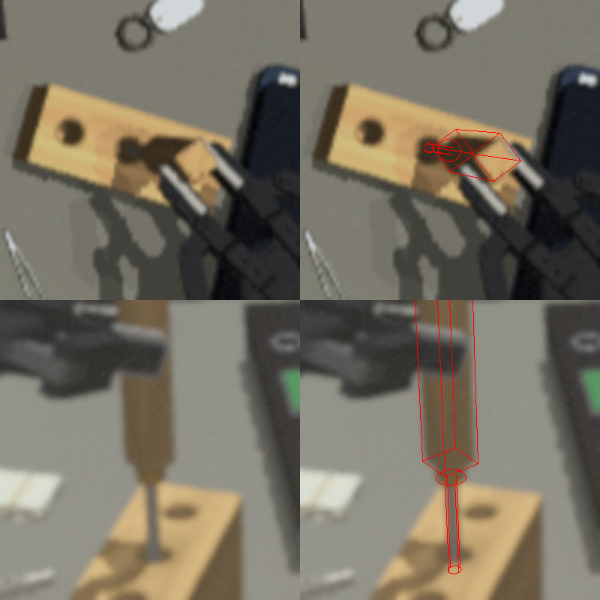

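>>> drive_tool:
  targets: [0.1,0,0.1,-7.9,-0.4,4,0,0,0,0,-7.9,-0.4,4,0,0,0,0,-7.9,-0.3,4,0,0,0,0,-7.8,-0.2,3.8,0,0,0,0,0,0,0,0,0,0,0,0,0,0,0]

```text
clock: 47.72
position: [0.4586, -0.3116, 0.1535]
ee_rot: [-0.161, 0.804, 0.254, 0.512]
contact_force: [0.5, -0.5, 0.1]
width: 0.0183
```

```bash
python3 schk.py o1 q9 .007
```

```text
w 0.018326927231841275 F [ 0.5 -0.5  0.1] tip [ 0.4575 -0.3124  0.0251] x [ 0.001 -0.    -1.   ] qd 0.008
top crop org 408 248 tip px [154. 195.]
side crop org 227 234 tip px [209. 433.]
1 rows of [0.03, 0.01, 0.02, -16.4, 0.1, 7.6, 0] -> end [ 0.4586 -0.3117  0.1354] minz 0.135
```

View pics/q9.png

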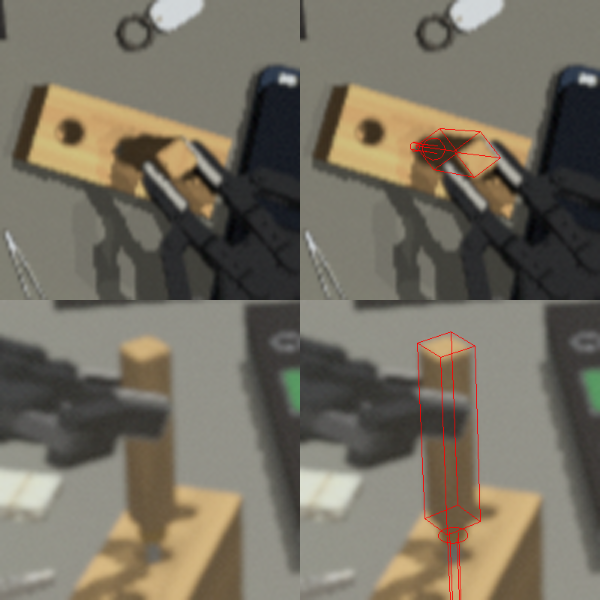

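>>> drive_tool:
  targets: [0,0,0,-4.5,0,2.1,0,0,0,0,-4.5,0,2.1,0,0,0,0,-3,0,1.4,0,0,0,0,0,0,0,0]

```text
clock: 48.32
position: [0.4585, -0.3114, 0.1399]
ee_rot: [-0.162, 0.804, 0.253, 0.512]
contact_force: [0.3, 0.8, -1.4]
width: 0.0185
```

```bash
python3 tipz.py
```

```text
tip [ 0.4574 -0.3121  0.0114] F [ 0.26  0.77 -1.36] w 0.018475224849450498 t 48.325
```

>>> drive_tool:
  targets: [0,0,0,-1.8,0,0.8,0,0,0,0,0,0,0,0]

```text
clock: 48.58
position: [0.4584, -0.3115, 0.1381]
ee_rot: [-0.161, 0.804, 0.254, 0.512]
contact_force: [-0.1, 0.4, -0.7]
width: 0.0184
```

>>> drive_tool:
  targets: [0,0,0,-1.8,0,0.8,0,0,0,0,0,0,0,0]

```text
clock: 48.82
position: [0.4584, -0.3115, 0.1362]
ee_rot: [-0.161, 0.804, 0.254, 0.512]
contact_force: [1.0, 1.5, -0.7]
width: 0.0185
```

```bash
python3 schk.py o1 q10 .006
```

```text
w 0.018473950401878936 F [ 1.   1.5 -0.7] tip [ 0.4574 -0.3123  0.0077] x [ 0.001  0.    -1.   ] qd 0.003
top crop org 408 248 tip px [146. 195.]
side crop org 227 234 tip px [210. 469.]
1 rows of [0.02, 0.02, 0.01, -1.6, 0.3, 0.7, 0] -> end [ 0.4586 -0.3117  0.1344] minz 0.134
```

View pics/q10.png

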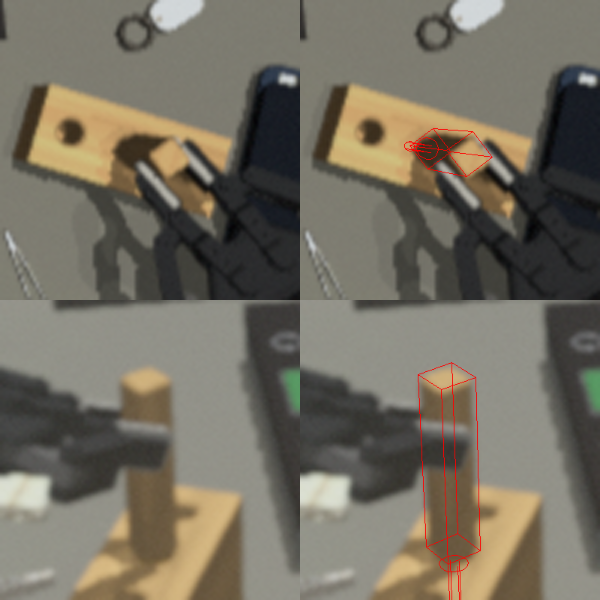

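>>> drive_tool:
  targets: [0,0,0,-1.4,0,0.6,0,0,0,0,0,0,0,0]

```text
clock: 49.18
position: [0.4584, -0.3115, 0.1347]
ee_rot: [-0.161, 0.804, 0.254, 0.512]
contact_force: [1.1, 1.1, -0.9]
width: 0.0184
```

>>> drive_tool:
  targets: [0,0,0,0,0,0,0.4,0,0,0,0,0,0,0.4,0,0,0,0,0,0,0.4,0,0,0,0,0,-10,0.4,0,0,0,0,0,-25,0.4,0,0,0,0,0,-40,0.4,0,0,0,0,0,-40,0.4,0,0,0,0,0,0,0.4,0,0,0,0,0,0,0.4]

```text
clock: 50.3
position: [0.3728, -0.3712, 0.1833]
ee_rot: [-0.161, 0.805, 0.253, 0.512]
contact_force: [1.1, 0.3, -0.3]
width: 0.0341
```

Run:
```python
from sweep import *
from st import *
s=get_state();print(s["clock"],s["position"],s["width"],s["contact_force"],abs(s["qd"]).max())
seat=(np.array(bores[1])+[0,0,.05],R.from_euler('z',35,degrees=True)*R.from_euler('y',90,degrees=True))
up=R.from_euler('z',35,degrees=True)*R.from_euler('y',90,degrees=True)
out=[]
for n,(x0,y0,w,h,sc) in dict(top=(280,200,200,130,3.5),side=(225,170,190,170,3.4)).items():
    im,K=shot(n,n+"20");b=cv2.resize(im[y0:y0+h,x0:x0+w,::-1],None,fx=sc,fy=sc,interpolation=cv2.INTER_CUBIC)
    cv2.imwrite(f"pics/{n}20c.png",b)
    draw(b,stpts(*seat),K,sc,(x0,y0));[draw(b,jarpts(np.array(f)+[0,0,.06],up),K,sc,(x0,y0)) for f in feet]
    cv2.imwrite(f"pics/{n}20o.png",b)
```

```text
50.3 [ 0.3728062  -0.37117393  0.18333113] 0.03413322905608342 [ 1.05441311  0.31762604 -0.30272318] 0.019442051138855703
```

View pics/top20o.png

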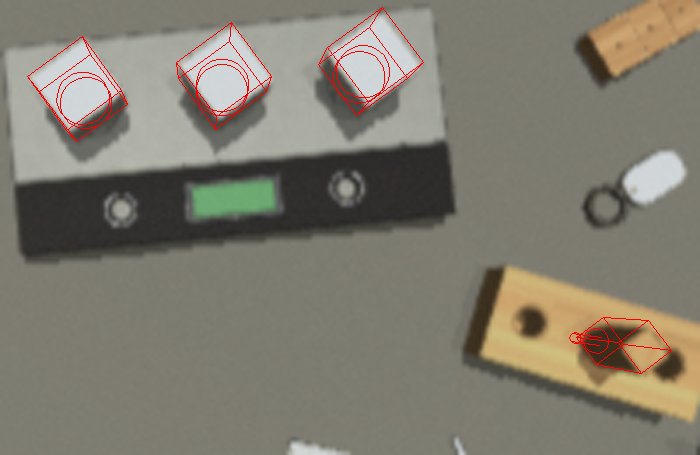

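View pics/side20o.png

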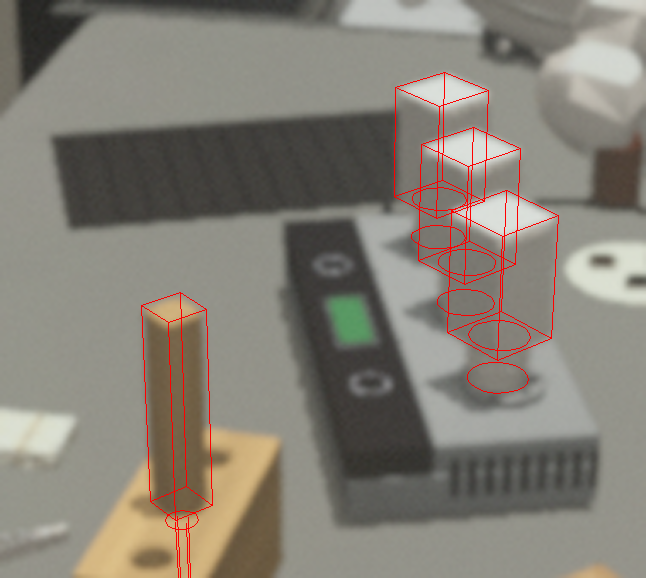

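View pics/side20c.png

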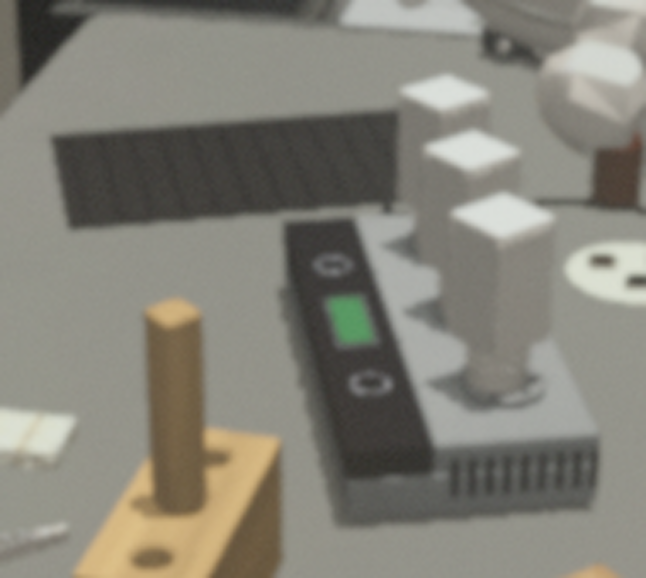

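```bash
python3 -c "
from rig import *
print(sign_off())"
```

```text
the job is handed in; nothing more can be done
None
```

The job is done and handed in at about 50 s on the robot's clock (limit 208 s).

- **Jars:** three jars were present, and all three are upside down on the pegs.
- **Buttons:** I pressed reset and then start with the stylus tip. Each press stopped at the bottom of its travel with about 10 N at the wrist, well under the 25 N limit. In the last pictures both buttons look up again; their travel itself I could not read.
- **Stylus:** it stands tip down in the middle bore of the tool block and is let go. At some point while I was handling the jars it was knocked about 4 cm aside, so I measured it again before gripping it.

**Last checks:**
- The model outlines drawn for the finished positions matched the top and side pictures to about 1–3 mm, with all three jars and the stylus looking seated and upright.
- The two cameras disagreed by about 3 mm on the middle bore's y position. I used the mean, and the stylus went in without jamming.
- The bystanders look unmoved in the pictures, though I did not measure their positions again. The arm stood about 0.1 m clear of the stylus, touching nothing.

No check failed.

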